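# Clear the serving tray after the microscope lesson

### The job

The microscope lesson is over: clear the grey serving tray by sorting its things into the holders on the rubber mat. Stand each of the two specimen jars upright in a bay of its own in the wooden rack, lay the two slide mailers flat, label up, in the blue slide tray, one in each bay, and lay the forceps flat in the steel instrument dish. Set things down, do not drop them, and leave the beaker and the open slide box where they stand.

Things in the scene. Friction and masses are not known exactly. Their poses are not given: they have to be found in the camera images.
- jar_red: closed specimen jar: upright white plastic cylinder 42 mm across with a paper label band and a red screw cap 45 mm across; 58 mm tall, the cap its top 16 mm, 55 g. Origin at the centre of its underside, z up. Starts on the grey serving tray (fixed, 330 x 380 mm, lip 14 mm high, flat floor 4 mm above the table).
- jar_yellow: closed specimen jar: upright white plastic cylinder 42 mm across with a paper label band and a yellow screw cap 45 mm across; 58 mm tall, the cap its top 16 mm, 55 g. Origin at the centre of its underside, z up. Starts on the grey serving tray (fixed, 330 x 380 mm, lip 14 mm high, flat floor 4 mm above the table).
- mailer_green: green slide mailer: closed flat plastic box for microscope slides, 84 x 33 x 18 mm (x along its length, y across, z up), black parting line, pale blank label on top, 45 g. Origin at the centre of its underside. Starts on the grey serving tray (fixed, 330 x 380 mm, lip 14 mm high, flat floor 4 mm above the table).
- mailer_orange: orange slide mailer: closed flat plastic box for microscope slides, 84 x 33 x 18 mm (x along its length, y across, z up), black parting line, pale blank label on top, 45 g. Origin at the centre of its underside. Starts on the grey serving tray (fixed, 330 x 380 mm, lip 14 mm high, flat floor 4 mm above the table).
- forceps: steel forceps lying on their side, rigid (do not squeeze shut): 130 mm long along x, tips to +x, 9 mm high, 16 mm wide over the flat parallel ribbed grips (the middle 44 mm), narrower towards both ends, 30 g. Origin under the middle of the grips, z up. Starts on the grey serving tray (fixed, 330 x 380 mm, lip 14 mm high, flat floor 4 mm above the table).
- jar_rack: jar rack: open pale wood box 240 x 100 x 30 mm high, walls and floor 4 mm; two cross walls (4 mm, equally high) make three bays 75 x 92 mm inside, centred at x = -78, 0 and +78 mm. Fixed. Origin at the centre of its underside, 2 mm above the table on a black rubber mat; x along its 240 mm, y across. The three holders lie side by side on the mat, about 27 mm apart, in varying order.
- slide_tray: slide tray: open blue plastic tray 240 x 100 x 22 mm high, walls and floor 4 mm; a low rib across x = 0 (4 mm thick, 14 mm high) makes two bays 114 x 92 mm inside, centred at x = -59 and +59 mm. Fixed. Origin at the centre of its underside, 2 mm above the table on a black rubber mat; x along its 240 mm, y across. The three holders lie side by side on the mat, about 27 mm apart, in varying order.
- steel_dish: instrument dish: open stainless-steel dish 240 x 100 x 25 mm high with a rolled rim, walls and floor 4 mm, undivided (232 x 92 mm inside). Fixed. Origin at the centre of its underside, 2 mm above the table on a black rubber mat; x along its 240 mm, y across. The three holders lie side by side on the mat, about 27 mm apart, in varying order.
- beaker: small empty clear plastic beaker with a white rim, 54 mm across the rim, 43 mm at its foot, 56 mm tall, loose and light (40 g); stands on the grey serving tray among the things to be sorted. Origin at the centre of its underside.
- slide_box: white slide box standing open with glass slides in it, loose: the box 97 x 83 x 30 mm, its lid laid back flat (10 mm high) on the +x side, 200 mm long in all along x. Origin at the centre of the underside of the box proper. It stands on the table beyond the work.

How it is judged:
By the outcome, as a careful person would: the job done as asked, in the order asked, and still so for the second after the job is handed in, with the robot touching nothing.
It also fails if it takes over 136 s, if anything falls off the work surface, if the arm or the gripper's body presses on something with over 40 N, if the wrist force passes 120 N, or if a joint passes its speed limit or range.

### The arm

A 6-joint arm with a two-finger parallel gripper is mounted at the origin on the work surface. World frame = base frame: x ahead of the robot, y to its left, z up, the work surface at z = 0. Lengths are in m, angles in rad, forces in N, time in s.
With the tool pointing down it reaches from about 0.35 to 0.975 m from the base axis. Payload 4.9 kg.
Tool frame: the origin (TCP) lies between the finger pads; the fingertips stand 25 mm ahead of it and the grasp point (between the pads) lies 6 mm ahead of it (manip.tcp_to_tips is the z of the fingertips in the tool frame, in m); z points along the fingers, y is the line along which they close (so a half turn about z gives the same grasp; the last joint's range is limited). The gripper opens to 85 mm and grips with 20 to 120 N. Pads are 22 mm wide; open, the fingers measure 114 mm over their backs; the gripper's body (76 mm by 85 mm) begins 54 mm behind the grasp point. The pads swing forward as they close: fully open they stand 13 mm farther back than shut.
Start: joints at [-1.331, 0.053, 1.613, -0, 1.476, -0.119], TCP at [0.219, -0.585, 0.256] pointing down, gripper open.
Joint ranges: [-3.01, 3.01], [-1.01, 2.22], [0.06, 2.58], [-1.02, 4.17], [0.09, 2.62], [-3.14, 3.14]. Speed limits (rad/s): [2.57, 2.57, 3.14, 3.14, 3.14, 3.14].

### API

Orientations are given as a unit quaternion [w, x, y, z].
In Python, from plant import manip gives the robot as it stands. The module is installed in compiled form; this text tells all that it offers.
- The arm moves only by the tool arm_command, never from a script. Its argument "moves" is a list of rows, each a list of 3 entries, a list of its own where there are three numbers: the opening, from -1 (shut) to 1 (fully open), then the shift along the tool's x, y, z in units of 0.15 m (1.0 is 0.15 m), then the turn about the tool's z in units of 2 pi rad (1.0 is 2 pi rad). A call has 1 to 20 rows; each row is the pose to reach, as a shift and turn from the pose commanded when the call began, along the tool's axes at that moment, turning the shorter way round; what a row does not reach only later rows make up. A row lasts 1/12 s, in which the tool goes at most 41.7 mm and 7.16 degrees, less where a joint would pass 70% of its speed; a pose out of reach is approached as far as the arm can. A call with a number of a shift or a turn outside -1 to 1 is refused whole. A call with a gripper value outside its range is refused whole. The fingers move at their own pace and stop on an object; the grip force is fixed at half the most. Time passes only in rows, so rows that repeat a pose let the fingers close. It gives the time, the measured TCP pose, the force, the opening and the grip force at its end, in the units of the state.
- manip.state(): the state, without advancing time (a new reading comes with each control period).
- manip.grab_frame(name): name is "side" or "top" or "wrist"; returns a dict with "frame" (400x640x3 uint8, red, green, blue), "fx", "fy", "cx", "cy" (pixels), "R" (3x3) and "t" (3): a world point X has camera coordinates R X + t. Camera axes: x right, y down, z forward; pixel columns grow to the right and rows downward; lengths in m; the calibration is good to about 2 mm. A picture is of the moment at which its call begins. There is no depth.
- manip.job_done(): hands the job in; it is judged then, once.
Trained networks look in a picture, given as the dict that the camera call returned (one of the last four; its "shot" number tells which), for a name from the list of things; names that differ only in an ending like _2 or _b are one class to them, and where a whole thing is asked for, a point or a joint stands for the part that bears it (a point fixed in the world has none). Each returns a list of dicts, best first, with "confidence" (0 to 1); they miss things now and then, are a little off and sometimes report something else, mostly with a low value. They report only what shows in the picture. A call takes as long as a camera call.
- manip.search_frame(picture, target): "extent" ([left, top, right, bottom] in pixels, round what is visible of it).
The state is a dict: "time": time; "joint_pos": joint angles; "joint_vel": joint speeds; "joint_efforts": joint torques, N m; "tool_pos": TCP position; "tool_rot": TCP orientation; "contact_force": force on the tool from outside, world axes, zero at the start; "ft_torque": the same for the moment, N m; "gripper_width": opening from 0.0 (shut) to 1.0 (fully open); "grasp_force": force on a finger pad.
Only numpy, scipy, OpenCV 4.12 (cv2) and the standard library are available. Lean on these libraries where they do the work, as an engineer would, in place of code of your own. Each camera call takes 0.05 s, during which the arm holds its last target. There are 200 camera calls.

## Working session

There is one attempt and no reset: what is moved stays moved. The work goes in short steps, Python scripts to look and compute and a tool call to move; the robot and the scene stay as the last step left them, time stands still between calls to the robot, and variables do not carry over. Pictures are saved under pics/ and viewed, at most 14 in all, crops included, and the job is handed in when it is done.

Besides the shell and the picture viewer there is one more tool, called after "Emit:" by a JSON object that holds its "name" and its "arguments". arm_command: Moves the arm, as the interface text tells. Shifts and turns lie within -1 to 1; 1 stands for 0.15 m of shift or 2 pi rad of turn. Its arguments: {"type":"object","properties":{"moves":{"type":"array"}},"required":["moves"]}

```bash
mkdir -p pics; python3 - <<'E'
from plant import manip
import cv2,json
s=manip.state();print(s,manip.tcp_to_tips)
for n in("top","side"):
    p=manip.grab_frame(n);cv2.imwrite(f"pics/{n}0.png",p["frame"][:,:,::-1])
    print(n,p["fx"],p["fy"],p["cx"],p["cy"],p["R"],p["t"])
    for k in "jar_red jar_yellow mailer_green mailer_orange forceps jar_rack slide_tray steel_dish beaker slide_box".split():
        print(k,[(d["extent"],round(d["confidence"],2)) for d in manip.search_frame(p,k)[:2]])
E
```

```text
{'time': 0.0, 'joint_pos': array([-1.33097086e+00,  5.33685694e-02,  1.61430642e+00,  2.59934336e-05,
        1.47601461e+00, -1.19013301e-01]), 'joint_vel': array([ 2.19766926e-03,  2.74171055e-04,  1.28231180e-03, -7.85329334e-06,
        4.39305947e-04,  9.66203410e-04]), 'joint_efforts': array([ 1.37033072e-03, -3.93681979e+01, -3.70174384e+01, -1.79949925e-04,
        7.06215680e-03,  1.55248733e-05]), 'tool_pos': array([ 0.21935214, -0.5846241 ,  0.2550483 ]), 'tool_rot': array([-1.04733975e-03,  9.83947155e-01,  1.78456987e-01, -5.03820313e-05]), 'contact_force': array([ 0.18346446,  0.29200223, -0.30227288]), 'ft_torque': array([-0.07259307,  0.04148306, -0.01670614]), 'grasp_force': 0.0, 'gripper_width': 1.0022776572984167} 0.025
top 424.89068655668586 424.89068655668586 322.0249077781647 201.7772658375419 [[-1.62111500e-02 -9.99867271e-01 -1.62456661e-03]
 [-9.98208004e-01  1.62778078e-02 -5.75831053e-02]
 [ 5.76019067e-02  6.88167036e-04 -9.98339395e-01]] [0.01796835 0.59009274 1.25875918]
jar_red [([431.8, 206.1, 450.6, 230.2], 0.59), ([388.1, 215.5, 409.1, 231.6], 0.58)]
[... 658 characters left out ...]
20572 -0.01806893]
 [-0.34268698  0.5094058  -0.7893487 ]
 [ 0.464821   -0.63823137 -0.61367919]] [0.4928115  0.22471141 0.75065247]
jar_red [([393.8, 158.9, 413.8, 186.7], 0.97)]
jar_yellow [([346.6, 161.3, 368.3, 194.8], 0.72), ([366.4, 184.9, 388.7, 215.1], 0.17)]
mailer_green [([405.8, 145.3, 437.2, 162.5], 0.92)]
mailer_orange [([366.3, 150.9, 400.6, 170.9], 0.9)]
forceps []
jar_rack [([175.1, 315.0, 342.1, 400.0], 0.97), ([365.9, 183.1, 389.6, 212.8], 0.55)]
slide_tray [([230.3, 224.0, 354.0, 278.5], 0.55)]
steel_dish [([203.3, 263.8, 347.7, 336.7], 0.89)]
beaker [([365.5, 183.1, 389.2, 215.4], 0.89), ([204.9, 263.3, 348.6, 338.3], 0.4)]
slide_box [([216.4, 162.9, 296.4, 210.2], 0.85)]
```

```bash
python3 - <<'E'
import cv2
a=cv2.imread("pics/top0.png")
cv2.imwrite("pics/t1.png",cv2.resize(a[170:280,330:470],None,fx=5,fy=5,interpolation=cv2.INTER_CUBIC))
cv2.imwrite("pics/t2.png",cv2.resize(a[90:300,150:350],None,fx=2.85,fy=2.85,interpolation=cv2.INTER_CUBIC))
E
```

```text
(no output)
```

View pics/t1.png

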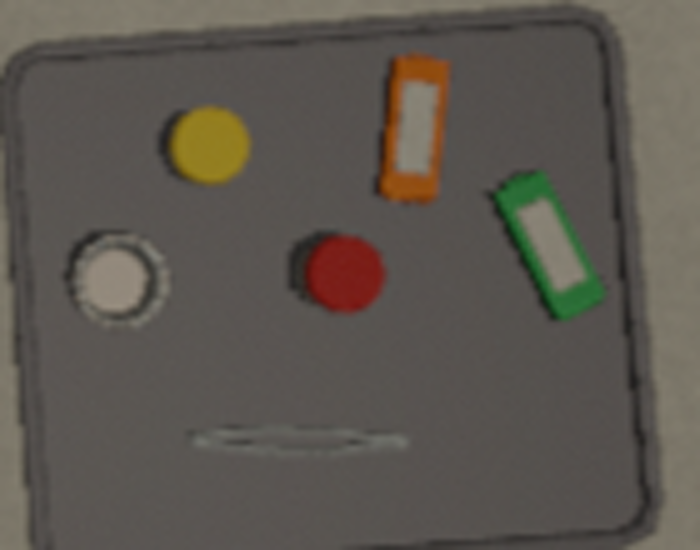

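View pics/t2.png

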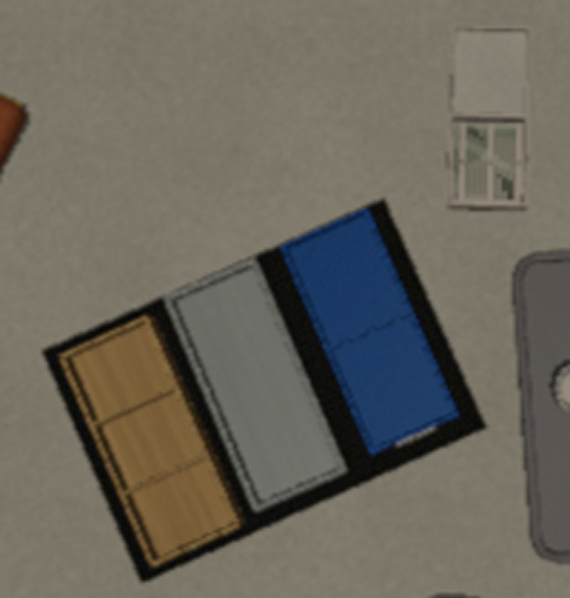

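View pics/side0.png

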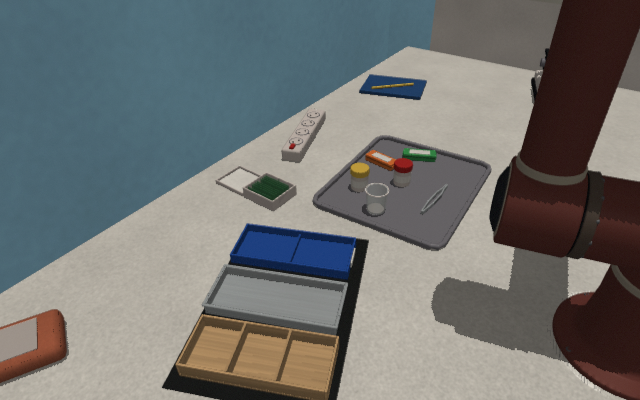

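```bash
cat > h.py <<'E'
from plant import manip
import numpy as np, cv2
def ray(p,uv,z):
    R,t=np.array(p["R"]),np.array(p["t"])
    uv=np.atleast_2d(uv).astype(float)
    d=np.c_[(uv[:,0]-p["cx"])/p["fx"],(uv[:,1]-p["cy"])/p["fy"],np.ones(len(uv))]@R
    c=-R.T@t
    return c+d*((z-c[2])/d[:,2])[:,None]
HUE=dict(red=((0,150,50),(5,255,255)),yellow=((22,120,60),(34,255,255)),orange=((8,170,80),(18,255,255)),green=((50,100,40),(75,255,255)),blue=((100,120,40),(125,255,255)))
def blob(p,c,box):
    l,t,r,b=box
    m=cv2.inRange(cv2.cvtColor(p["frame"],cv2.COLOR_RGB2HSV),*HUE[c]); k=np.zeros_like(m);k[t:b,l:r]=m[t:b,l:r]
    cs=cv2.findContours(k,cv2.RETR_EXTERNAL,cv2.CHAIN_APPROX_NONE)[0]
    h=cv2.convexHull(max(cs,key=cv2.contourArea))
    f=cv2.fillConvexPoly(np.zeros_like(m),h,1)
    return np.argwhere(f)[:,::-1].astype(float)
def pca(X):
    c=X[:,:2].mean(0);w,v=np.linalg.eigh(np.cov((X[:,:2]-c).T));a=v[:,1]
    return c,np.degrees(np.arctan2(a[1],a[0]))%180,np.sqrt(12*w[::-1])
E
python3 - <<'E'
from h import *
np.set_printoptions(precision=4,suppress=True)
p=manip.grab_frame("top")
B=(330,170,470,280)
for c,z in(("red",.062),("yellow",.062),("orange",.022),("green",.022)):
    print(c,*pca(ray(p,blob(p,c,B),z)))
print("blue",*pca(ray(p,blob(p,"blue",(240,150,330,260)),.018)))
t1=lambda l:np.array(l)/5+[330,170]-.5
t2=lambda l:np.array(l)/2.85+[150,90]-.5
def show(n,q,z):
    X=ray(p,q,z)[:,:2];print(n,X.mean(0),np.linalg.norm(np.roll(X,-1,0)-X,axis=1),np.degrees(np.arctan2(*(X[0]-X[3])[::-1])))
show("rack",t2([(60,357),(152,316),(243,523),(150,568)]),.032)
show("dish",t2([(165,298),(257,258),(348,468),(258,513)]),.027)
show("tray",t2([(280,243),(370,207),(460,415),(372,455)]),.024)
show("mat",t2([(45,350),(384,201),(486,427),(143,580)]),.002)
print("forceps",ray(p,t1([(190,438),(300,441),(410,441)]),.01))
print("beaker",ray(p,t1([(120,278)]),.06))
E
```

```text
red [ 0.5194 -0.2107] 69.49882444780279 [0.0404 0.0379]
yellow [ 0.5945 -0.1352] 96.17767058345184 [0.0416 0.0407]
orange [ 0.6051 -0.2623] 171.31494297076108 [0.0847 0.0347]
green [ 0.5337 -0.3403] 24.892725761494887 [0.0869 0.0367]
blue [0.58  0.137] 22.843402405960347 [0.2438 0.1061]
rack [0.4702 0.3631] [0.1042 0.235  0.1057 0.2379] 23.17306976167638
dish [0.5272 0.2543] [0.1047 0.2395 0.1039 0.2447] 23.160342358456898
tray [0.5821 0.1357] [0.1019 0.2383 0.1005 0.2426] 22.907364707891457
mat [0.5221 0.2507] [0.3941 0.2651 0.3954 0.2655] 23.179054585248807
forceps [[ 0.4225 -0.1252  0.01  ]
 [ 0.4196 -0.191   0.01  ]
 [ 0.4186 -0.2569  0.01  ]]
beaker [[ 0.5188 -0.0816  0.06  ]]
```

```bash
cat > plan.py <<'E'
import json,numpy as np,sys
F="pose.json"
def go(wps,save=True):
    """wps: (x,y,z,psi_deg,opening,step_m[,hold]) ; None keeps; prints calls"""
    P=np.array(json.load(open(F)));calls=[];cur=[];base=P.copy();last=P.copy()
    def rel(q,b):
        c,s=np.cos(np.radians(b[3])),np.sin(np.radians(b[3]));d=q[:3]-b[:3]
        return np.round([(c*d[0]+s*d[1])/.15,(s*d[0]-c*d[1])/.15,-d[2]/.15],2),round(-(q[3]-b[3])/360,3)
    def ab(r,t,b):
        c,s=np.cos(np.radians(b[3])),np.sin(np.radians(b[3]));x,y,z=np.array(r)*.15
        return np.array([b[0]+c*x+s*y,b[1]+s*x-c*y,b[2]-z,b[3]-t*360])
    for w in wps:
        q=np.array([P[i] if w[i] is None else w[i] for i in range(4)],float)
        n=max(1,int(np.ceil(np.linalg.norm(q[:3]-P[:3])/w[5])),int(np.ceil(abs(q[3]-P[3])/6.)))
        for k in list(range(1,n+1))+[n]*(w[6] if len(w)>6 else 0):
            g=P+(q-P)*k/n; r,t=rel(g,base)
            if len(cur)==20 or abs(r).max()>1:
                calls.append(cur);cur=[];base=last.copy();r,t=rel(g,base)
            cur.append([w[4],[float(v)+0. for v in r],t+0.]);last=ab(r,t,base)
        P=q
    calls.append(cur)
    for c in calls: print(json.dumps(c).replace(" ",""))
    print("rows",sum(map(len,calls)),"end",last.round(4))
    if save: json.dump(list(last),open(F,"w"))
E
python3 - <<'E'
import json
json.dump([.219,-.585,.256,20.56],open("pose.json","w"))
import sys;sys.path.insert(0,".")
from plan import go
go([(.519,-.211,.16,20.56,.7,.038),(.519,-.211,.057,20.56,.7,.02),(.519,-.211,.057,20.56,-1,.02,7)])
E
```

```text
[[0.7,[0.21,-0.13,0.05],0.0],[0.7,[0.42,-0.25,0.1],0.0],[0.7,[0.63,-0.38,0.15],0.0],[0.7,[0.85,-0.5,0.2],0.0]]
[[0.7,[0.21,-0.13,0.05],0.0],[0.7,[0.42,-0.25,0.1],0.0],[0.7,[0.63,-0.38,0.14],0.0],[0.7,[0.84,-0.5,0.19],0.0]]
[[0.7,[0.21,-0.13,0.05],0.0],[0.7,[0.42,-0.26,0.1],0.0],[0.7,[0.64,-0.38,0.15],0.0],[0.7,[0.85,-0.51,0.2],0.0]]
[[0.7,[0.21,-0.12,0.05],0.0],[0.7,[0.21,-0.12,0.16],0.0],[0.7,[0.21,-0.12,0.28],0.0],[0.7,[0.21,-0.12,0.39],0.0],[0.7,[0.21,-0.12,0.51],0.0],[0.7,[0.21,-0.12,0.62],0.0],[0.7,[0.21,-0.12,0.74],0.0],[-1,[0.21,-0.12,0.74],0.0],[-1,[0.21,-0.12,0.74],0.0],[-1,[0.21,-0.12,0.74],0.0],[-1,[0.21,-0.12,0.74],0.0],[-1,[0.21,-0.12,0.74],0.0],[-1,[0.21,-0.12,0.74],0.0],[-1,[0.21,-0.12,0.74],0.0],[-1,[0.21,-0.12,0.74],0.0]]
rows 27 end [ 0.5194 -0.2112  0.0565 20.56  ]
```

Emit:
{"name": "arm_command", "arguments": {"moves": [[0.7, [0.21, -0.13, 0.05], 0.0], [0.7, [0.42, -0.25, 0.1], 0.0], [0.7, [0.63, -0.38, 0.15], 0.0], [0.7, [0.85, -0.5, 0.2], 0.0]]}}

```text
time: 1.48
tool_pos: [0.3129, -0.469, 0.226]
tool_rot: [0.0, 0.984, 0.178, 0.0]
contact_force: [0.0, -0.2, 0.4]
gripper_width: 0.855
grasp_force: 0.0
```

Emit:
{"name": "arm_command", "arguments": {"moves": [[0.7, [0.21, -0.13, 0.05], 0.0], [0.7, [0.42, -0.25, 0.1], 0.0], [0.7, [0.63, -0.38, 0.14], 0.0], [0.7, [0.84, -0.5, 0.19], 0.0]]}}

```text
time: 1.82
tool_pos: [0.4051, -0.3542, 0.1979]
tool_rot: [0.0, 0.984, 0.178, 0.0]
contact_force: [0.3, -0.8, -0.2]
gripper_width: 0.855
grasp_force: 0.0
```

Emit:
{"name": "arm_command", "arguments": {"moves": [[0.7, [0.21, -0.13, 0.05], 0.0], [0.7, [0.42, -0.26, 0.1], 0.0], [0.7, [0.64, -0.38, 0.15], 0.0], [0.7, [0.85, -0.51, 0.2], 0.0]]}}

```text
time: 2.15
tool_pos: [0.4978, -0.2378, 0.1678]
tool_rot: [0.0, 0.984, 0.178, 0.0]
contact_force: [0.1, -0.9, -1.0]
gripper_width: 0.852
grasp_force: 0.0
```

```bash
python3 - <<'E'
from h import *
s=manip.state();print(s["tool_pos"],s["tool_rot"],s["time"])
p=manip.grab_frame("wrist");cv2.imwrite("pics/w1.png",p["frame"][:,:,::-1])
W=(0,0,640,400)
for c,z in(("red",.062),("yellow",.062),("orange",.022),("green",.022)):
    try:
        b=blob(p,c,W);print(c,b.min(0),b.max(0),*pca(ray(p,b,z)))
    except Exception as e: print(c,e)
E
```

```text
[ 0.49776741 -0.23779604  0.1678003 ] [3.41001574e-04 9.83949395e-01 1.78447072e-01 3.37382899e-04] 2.15
red [271. 135.] [328. 191.] [ 0.52305607 -0.21149377] 145.48790807708437 [0.03951414 0.03876126]
yellow [200.   0.] [264.  62.] [ 0.59586089 -0.13639444] 111.12959810017463 [0.04006114 0.03434368]
orange [351.  28.] [434. 136.] [ 0.609247  -0.2619265] 172.29852267877192 [0.08626575 0.03353574]
green [417. 142.] [454. 231.] [ 0.53950879 -0.33837373] 25.406446001931158 [0.08552888 0.03399943]
```

View pics/w1.png

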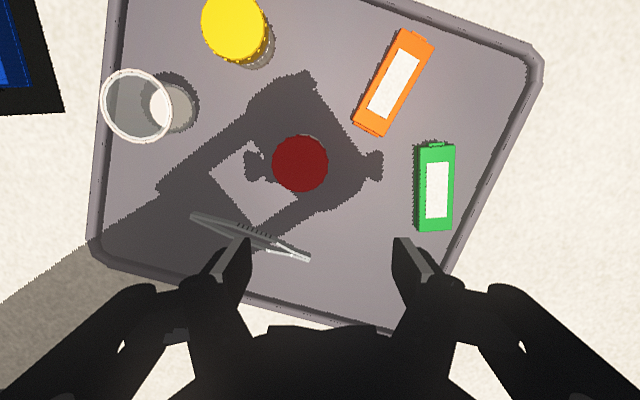

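Emit:
{"name": "arm_command", "arguments": {"moves": [[0.7, [0.22, -0.12, 0.05], 0.0], [0.7, [0.22, -0.12, 0.16], 0.0], [0.7, [0.22, -0.12, 0.28], 0.0], [0.7, [0.22, -0.12, 0.39], 0.0], [0.7, [0.22, -0.12, 0.51], 0.0], [0.7, [0.22, -0.12, 0.62], 0.0], [0.7, [0.22, -0.12, 0.74], 0.0], [-1, [0.22, -0.12, 0.74], 0.0], [-1, [0.22, -0.12, 0.74], 0.0], [-1, [0.22, -0.12, 0.74], 0.0], [-1, [0.22, -0.12, 0.74], 0.0], [-1, [0.22, -0.12, 0.74], 0.0], [-1, [0.22, -0.12, 0.74], 0.0], [-1, [0.22, -0.12, 0.74], 0.0], [-1, [0.22, -0.12, 0.74], 0.0]]}}

```text
time: 3.45
tool_pos: [0.5214, -0.211, 0.0572]
tool_rot: [0.0, 0.984, 0.178, 0.0]
contact_force: [-0.5, 0.6, 0.9]
gripper_width: 0.5
grasp_force: 61.0
```

```bash
python3 - <<'E'
import json
json.dump([.5208,-.2107,.0565,20.56],open("pose.json","w"))
from plan import go
# lift, carry to rack + bay
go([(None,None,.16,None,-1,.025),(.398,.333,.16,23.2,-1,.028),(.398,.333,.062,23.2,-1,.02,2)])
E
```

```text
[[-1,[0.0,0.0,-0.14],0.0],[-1,[0.0,0.0,-0.28],0.0],[-1,[0.0,0.0,-0.41],0.0],[-1,[0.0,0.0,-0.55],0.0],[-1,[0.0,0.0,-0.69],0.0],[-1,[0.03,-0.18,-0.69],0.0],[-1,[0.05,-0.37,-0.69],-0.001],[-1,[0.08,-0.55,-0.69],-0.001],[-1,[0.1,-0.74,-0.69],-0.001],[-1,[0.13,-0.92,-0.69],-0.002]]
[[-1,[0.02,-0.18,0.0],0.0],[-1,[0.05,-0.37,0.0],-0.001],[-1,[0.08,-0.55,0.0],-0.001],[-1,[0.11,-0.74,0.0],-0.001],[-1,[0.13,-0.92,0.0],-0.002]]
[[-1,[0.03,-0.18,0.0],0.0],[-1,[0.06,-0.37,0.0],0.0],[-1,[0.09,-0.55,0.0],-0.001],[-1,[0.12,-0.73,0.0],-0.001],[-1,[0.15,-0.92,0.0],-0.002]]
[[-1,[0.04,-0.18,0.0],0.0],[-1,[0.07,-0.36,0.0],0.0],[-1,[0.1,-0.54,0.0],-0.001],[-1,[0.13,-0.73,0.0],-0.001],[-1,[0.17,-0.91,0.0],-0.001],[-1,[0.17,-0.91,0.13],-0.001],[-1,[0.17,-0.91,0.26],-0.001],[-1,[0.17,-0.91,0.39],-0.001],[-1,[0.17,-0.91,0.52],-0.001],[-1,[0.17,-0.91,0.65],-0.001],[-1,[0.17,-0.91,0.65],-0.001],[-1,[0.17,-0.91,0.65],-0.001]]
rows 32 end [ 0.3986  0.3332  0.0625 23.08  ]
```

Emit:
{"name": "arm_command", "arguments": {"moves": [[-1, [0.0, 0.0, -0.14], 0.0], [-1, [0.0, 0.0, -0.28], 0.0], [-1, [0.0, 0.0, -0.41], 0.0], [-1, [0.0, 0.0, -0.55], 0.0], [-1, [0.0, 0.0, -0.69], 0.0], [-1, [0.03, -0.18, -0.69], 0.0], [-1, [0.05, -0.37, -0.69], -0.001], [-1, [0.08, -0.55, -0.69], -0.001], [-1, [0.1, -0.74, -0.69], -0.001], [-1, [0.13, -0.92, -0.69], -0.002]]}}

```text
time: 4.28
tool_pos: [0.4904, -0.0736, 0.1603]
tool_rot: [-0.0, 0.983, 0.184, 0.0]
contact_force: [1.5, 0.9, -0.1]
gripper_width: 0.499
grasp_force: 61.1
```

Emit:
{"name": "arm_command", "arguments": {"moves": [[-1, [0.02, -0.18, 0.0], 0.0], [-1, [0.05, -0.37, 0.0], -0.001], [-1, [0.08, -0.55, 0.0], -0.001], [-1, [0.11, -0.74, 0.0], -0.001], [-1, [0.13, -0.92, 0.0], -0.002]]}}

```text
time: 4.7
tool_pos: [0.4586, 0.0622, 0.1605]
tool_rot: [-0.0, 0.982, 0.191, 0.0]
contact_force: [1.4, 0.8, -0.6]
gripper_width: 0.501
grasp_force: 61.1
```

Emit:
{"name": "arm_command", "arguments": {"moves": [[-1, [0.03, -0.18, 0.0], 0.0], [-1, [0.06, -0.37, 0.0], 0.0], [-1, [0.09, -0.55, 0.0], -0.001], [-1, [0.12, -0.73, 0.0], -0.001], [-1, [0.15, -0.92, 0.0], -0.002]]}}

```text
time: 5.12
tool_pos: [0.4278, 0.1984, 0.1605]
tool_rot: [0.0, 0.98, 0.197, 0.0]
contact_force: [-0.5, -0.0, -2.0]
gripper_width: 0.499
grasp_force: 61.1
```

Emit:
{"name": "arm_command", "arguments": {"moves": [[-1, [0.04, -0.18, 0.0], 0.0], [-1, [0.07, -0.36, 0.0], 0.0], [-1, [0.1, -0.54, 0.0], -0.001], [-1, [0.13, -0.73, 0.0], -0.001], [-1, [0.17, -0.91, 0.0], -0.001], [-1, [0.17, -0.91, 0.0], -0.001], [-1, [0.17, -0.91, 0.0], -0.001]]}}

```text
time: 5.7
tool_pos: [0.3986, 0.3339, 0.1603]
tool_rot: [0.0, 0.98, 0.201, -0.0]
contact_force: [-0.2, -0.4, -1.0]
gripper_width: 0.501
grasp_force: 61.2
```

```bash
python3 - <<'E'
from h import *
s=manip.state();print(s["tool_pos"],s["grasp_force"],s["time"])
p=manip.grab_frame("wrist");np.savez("w2.npz",**{k:p[k] for k in("fx","fy","cx","cy","R","t")})
im=p["frame"][:,:,::-1].copy()
R,t=np.array(p["R"]),np.array(p["t"])
def pr(X):
    c=R@X+t;return (int(p["fx"]*c[0]/c[2]+p["cx"]),int(p["fy"]*c[1]/c[2]+p["cy"]))
a=np.radians(23.2);ex=np.array([np.cos(a),np.sin(a),0]);ey=np.array([-np.sin(a),np.cos(a),0])
for c,h in(((.470,.364,0),.032),((.527,.254,0),.027),((.580,.137,0),.024)):
    q=[pr(np.array(c)+ex*sx*.12+ey*sy*.05+[0,0,h]) for sx,sy in((1,1),(1,-1),(-1,-1),(-1,1))]
    cv2.polylines(im,[np.array(q)],True,(0,0,255),1)
cv2.imwrite("pics/w2.png",im)
E
```

```text
[0.39863732 0.3338822  0.16028656] 61.20561361312866 5.7
```

View pics/w2.png

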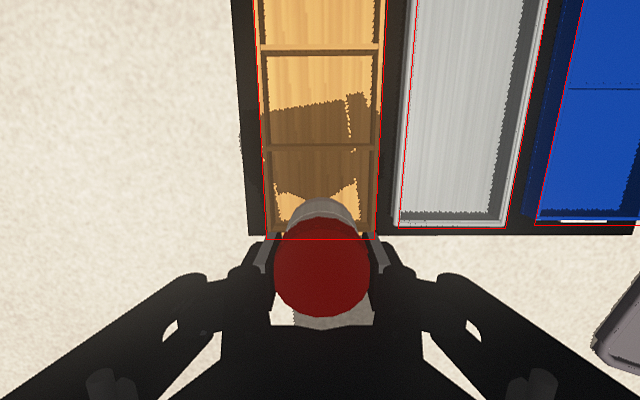

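```bash
python3 - <<'E'
from h import *
p=dict(np.load("w2.npz"))
a=np.radians(23.2);ex=np.array([np.cos(a),np.sin(a)]);ey=np.array([-np.sin(a),np.cos(a)])
f=lambda uv,z,c:[(round(float((X[:2]-c)@ex)*1e3,1),round(float((X[:2]-c)@ey)*1e3,1)) for X in ray(p,uv,z)]
print(f([(318,147),(320,48),(263,147),(379,147),(259,48),(383,46)],.032,np.array([.470,.364])))
print(f([(397,228),(506,228),(548,0),(411,0)],.027,np.array([.527,.254])))
print(f([(536,219),(640,219),(567,0),(569,88)],.024,np.array([.58,.137])))
E
```

```text
[(-34.4, 2.2), (41.8, 0.4), (-34.5, 48.9), (-34.4, -49.6), (41.8, 47.8), (43.3, -48.4)]
[(-119.2, 51.9), (-119.2, -50.3), (67.1, -49.7), (67.0, 54.7)]
[(-113.9, 49.4), (-113.8, -48.5), (65.5, 62.0), (1.8, 45.5)]
```

Emit:
{"name": "arm_command", "arguments": {"moves": [[-1, [0.02, 0.0, 0.13], 0.0], [-1, [0.02, 0.0, 0.26], 0.0], [-1, [0.02, 0.0, 0.39], 0.0], [-1, [0.02, 0.0, 0.5], 0.0], [-1, [0.02, 0.0, 0.58], 0.0], [-1, [0.02, 0.0, 0.63], 0.0], [-1, [0.02, 0.0, 0.66], 0.0], [-1, [0.02, 0.0, 0.67], 0.0], [-1, [0.02, 0.0, 0.675], 0.0], [-1, [0.02, 0.0, 0.675], 0.0]]}}

```text
time: 6.58
tool_pos: [0.4025, 0.3345, 0.0599]
tool_rot: [-0.0, 0.98, 0.2, 0.001]
contact_force: [0.1, -0.2, -0.2]
gripper_width: 0.497
grasp_force: 61.2
```

```bash
python3 - <<'E'
import json
json.dump([.4014,.3344,.0588,23.08],open("pose.json","w"))
from plan import go
go([(None,None,None,None,.5,.02,5),(None,None,.16,None,.65,.025),(.5965,-.1355,.16,20,.65,.038),(.5965,-.1355,.056,20,.65,.022,1)])
E
```

```text
[[0.5,[0.0,0.0,0.0],0.0],[0.5,[0.0,0.0,0.0],0.0],[0.5,[0.0,0.0,0.0],0.0],[0.5,[0.0,0.0,0.0],0.0],[0.5,[0.0,0.0,0.0],0.0],[0.5,[0.0,0.0,0.0],0.0],[0.65,[0.0,0.0,-0.13],0.0],[0.65,[0.0,0.0,-0.27],0.0],[0.65,[0.0,0.0,-0.4],0.0],[0.65,[0.0,0.0,-0.54],0.0],[0.65,[0.0,0.0,-0.67],0.0],[0.65,[0.0,0.24,-0.67],0.001],[0.65,[0.0,0.48,-0.67],0.001],[0.65,[-0.01,0.73,-0.67],0.002],[0.65,[-0.01,0.97,-0.67],0.002]]
[[0.65,[0.0,0.24,0.0],0.001],[0.65,[0.0,0.48,0.0],0.002],[0.65,[0.0,0.73,0.0],0.002],[0.65,[0.0,0.97,0.0],0.003]]
[[0.65,[0.01,0.24,0.0],0.001],[0.65,[0.01,0.48,0.0],0.001],[0.65,[0.02,0.72,0.0],0.002],[0.65,[0.03,0.97,0.0],0.002]]
[[0.65,[0.0,0.24,0.0],0.001],[0.65,[0.01,0.48,0.0],0.002],[0.65,[0.01,0.48,0.13],0.002],[0.65,[0.01,0.48,0.27],0.002],[0.65,[0.01,0.48,0.41],0.002],[0.65,[0.01,0.48,0.55],0.002],[0.65,[0.01,0.48,0.69],0.002],[0.65,[0.01,0.48,0.69],0.002]]
rows 31 end [ 0.5961 -0.1354  0.0558 19.84  ]
```

Emit:
{"name": "arm_command", "arguments": {"moves": [[-1, [0.0, 0.0, 0.005], 0.0], [-1, [0.0, 0.0, 0.01], 0.0], [-1, [0.0, 0.0, 0.01], 0.0], [0.5, [0.0, 0.0, 0.0], 0.0], [0.5, [0.0, 0.0, 0.0], 0.0], [0.5, [0.0, 0.0, 0.0], 0.0], [0.5, [0.0, 0.0, 0.0], 0.0], [0.5, [0.0, 0.0, 0.0], 0.0], [0.65, [0.0, 0.0, -0.13], 0.0], [0.65, [0.0, 0.0, -0.27], 0.0], [0.65, [0.0, 0.0, -0.4], 0.0], [0.65, [0.0, 0.0, -0.54], 0.0], [0.65, [0.0, 0.0, -0.67], 0.0], [0.65, [0.0, 0.24, -0.67], 0.001], [0.65, [0.0, 0.48, -0.67], 0.001], [0.65, [-0.01, 0.73, -0.67], 0.002], [0.65, [-0.01, 0.97, -0.67], 0.002]]}}

```text
time: 8.0
tool_pos: [0.4577, 0.1984, 0.1597]
tool_rot: [0.0, 0.981, 0.194, 0.0]
contact_force: [1.1, -0.3, 0.4]
gripper_width: 0.823
grasp_force: 0.0
```

Emit:
{"name": "arm_command", "arguments": {"moves": [[0.65, [0.0, 0.24, 0.0], 0.001], [0.65, [0.0, 0.48, 0.0], 0.002], [0.65, [0.0, 0.73, 0.0], 0.002], [0.65, [0.0, 0.97, 0.0], 0.003]]}}

```text
time: 8.33
tool_pos: [0.5132, 0.0633, 0.1595]
tool_rot: [0.0, 0.983, 0.184, 0.0]
contact_force: [1.1, 0.2, -0.9]
gripper_width: 0.828
grasp_force: 0.0
```

Emit:
{"name": "arm_command", "arguments": {"moves": [[0.65, [0.01, 0.24, 0.0], 0.001], [0.65, [0.01, 0.48, 0.0], 0.001], [0.65, [0.02, 0.72, 0.0], 0.002], [0.65, [0.03, 0.97, 0.0], 0.002]]}}

```text
time: 8.67
tool_pos: [0.5701, -0.0704, 0.1593]
tool_rot: [-0.0, 0.984, 0.178, -0.0]
contact_force: [0.9, -0.6, 0.2]
gripper_width: 0.822
grasp_force: 0.0
```

Emit:
{"name": "arm_command", "arguments": {"moves": [[0.65, [0.0, 0.24, 0.0], 0.001], [0.65, [0.01, 0.48, 0.0], 0.002], [0.65, [0.01, 0.48, 0.0], 0.002], [0.65, [0.01, 0.48, 0.0], 0.002]]}}

```text
time: 9.0
tool_pos: [0.5967, -0.1373, 0.1591]
tool_rot: [-0.0, 0.985, 0.171, -0.0]
contact_force: [-0.3, 0.6, 0.3]
gripper_width: 0.825
grasp_force: 0.0
```

```bash
python3 - <<'E'
from h import *
np.set_printoptions(precision=4,suppress=True)
s=manip.state();print(s["tool_pos"],s["time"])
T=manip.grab_frame("top");b=blob(T,"red",(150,150,320,320));print("red",*pca(ray(T,b,.064)))
p=manip.grab_frame("wrist")
b=blob(p,"yellow",(0,0,640,400));print(b.min(0),b.max(0),*pca(ray(p,b,.062)))
cv2.imwrite("pics/c3.png",np.hstack([p["frame"][:,:,::-1][:, 100:540],cv2.resize(T["frame"][:,:,::-1][150:300,160:280],(320,400))]))
E
```

```text
[ 0.5967 -0.1373  0.1591] 9.0
red [0.401  0.3309] 122.33153354901623 [0.0411 0.0377]
[322. 210.] [323. 211.] [ 0.5938 -0.139 ] 157.83370986580158 [0.002  0.0011]
```

View pics/c3.png

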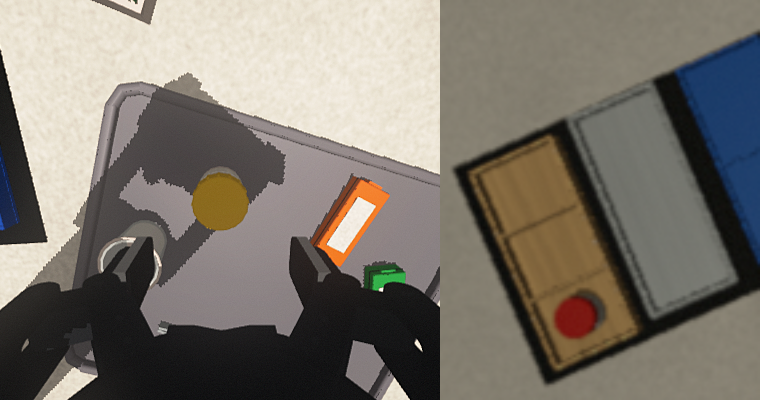

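Emit:
{"name": "arm_command", "arguments": {"moves": [[0.65, [0.0, 0.0, 0.13], 0.0], [0.65, [0.0, 0.0, 0.27], 0.0], [0.65, [0.0, 0.0, 0.41], 0.0], [0.65, [0.0, 0.0, 0.55], 0.0], [0.65, [0.0, 0.0, 0.68], 0.0], [0.65, [0.0, 0.0, 0.68], 0.0], [-1, [0.0, 0.0, 0.68], 0.0], [-1, [0.0, 0.0, 0.68], 0.0], [-1, [0.0, 0.0, 0.68], 0.0], [-1, [0.0, 0.0, 0.68], 0.0], [-1, [0.0, 0.0, 0.68], 0.0], [-1, [0.0, 0.0, 0.68], 0.0], [-1, [0.0, 0.0, 0.68], 0.0]]}}

```text
time: 10.18
tool_pos: [0.5978, -0.1359, 0.0595]
tool_rot: [0.0, 0.985, 0.172, 0.001]
contact_force: [-0.0, 1.6, 6.1]
gripper_width: 0.499
grasp_force: 61.1
```

```bash
python3 - <<'E'
import json
from plan import go
from plant import manip
import numpy as np
s=manip.state();q=s["tool_rot"];psi=2*np.degrees(np.arctan2(q[2],q[1]));print(s["tool_pos"],psi,s["gripper_width"])
json.dump([*s["tool_pos"],psi],open("pose.json","w"))
z=s["tool_pos"][2]+.002
go([(None,None,.16,None,-1,.025),(.545,.396,.16,23.2,-1,.03),(.545,.396,z+.004,23.2,-1,.02),(.545,.396,z-.001,23.2,-1,.0015,2)])
E
```

```text
[ 0.59775933 -0.13587602  0.05947985] 19.83392733219682 0.4988474454412422
[[-1,[0.0,0.0,-0.13],0.0],[-1,[0.0,0.0,-0.27],0.0],[-1,[0.0,0.0,-0.4],0.0],[-1,[0.0,0.0,-0.54],0.0],[-1,[0.0,0.0,-0.67],0.0],[-1,[0.05,-0.19,-0.67],-0.001],[-1,[0.1,-0.38,-0.67],-0.001],[-1,[0.15,-0.58,-0.67],-0.002],[-1,[0.19,-0.77,-0.67],-0.002],[-1,[0.24,-0.96,-0.67],-0.003]]
[[-1,[0.05,-0.19,0.0],0.0],[-1,[0.11,-0.38,0.0],-0.001],[-1,[0.16,-0.57,0.0],-0.001],[-1,[0.21,-0.76,0.0],-0.002],[-1,[0.26,-0.95,0.0],-0.002]]
[[-1,[0.06,-0.19,0.0],-0.001],[-1,[0.11,-0.39,0.0],-0.001],[-1,[0.17,-0.58,0.0],-0.002],[-1,[0.22,-0.77,0.0],-0.002],[-1,[0.27,-0.96,0.0],-0.003]]
[[-1,[0.06,-0.19,0.0],0.0],[-1,[0.12,-0.37,0.0],-0.001],[-1,[0.18,-0.56,0.0],-0.001],[-1,[0.18,-0.56,0.13],-0.001],[-1,[0.18,-0.56,0.25],-0.001],[-1,[0.18,-0.56,0.38],-0.001],[-1,[0.18,-0.56,0.5],-0.001],[-1,[0.18,-0.56,0.63],-0.001],[-1,[0.18,-0.56,0.64],-0.001],[-1,[0.18,-0.56,0.65],-0.001],[-1,[0.18,-0.56,0.66],-0.001],[-1,[0.18,-0.56,0.66],-0.001],[-1,[0.18,-0.56,0.66],-0.001],[-1,[0.18,-0.56,0.66],-0.001]]
rows 34 end [ 0.5454  0.3955  0.061  23.0739]
```

Emit:
{"name": "arm_command", "arguments": {"moves": [[-1, [0.0, 0.0, -0.13], 0.0], [-1, [0.0, 0.0, -0.27], 0.0], [-1, [0.0, 0.0, -0.4], 0.0], [-1, [0.0, 0.0, -0.54], 0.0], [-1, [0.0, 0.0, -0.67], 0.0], [-1, [0.05, -0.19, -0.67], -0.001], [-1, [0.1, -0.38, -0.67], -0.001], [-1, [0.15, -0.58, -0.67], -0.002], [-1, [0.19, -0.77, -0.67], -0.002], [-1, [0.24, -0.96, -0.67], -0.003]]}}

```text
time: 11.02
tool_pos: [0.5809, 0.0131, 0.1579]
tool_rot: [0.0, 0.983, 0.181, -0.0]
contact_force: [0.8, 0.2, -0.5]
gripper_width: 0.496
grasp_force: 61.0
```

Emit:
{"name": "arm_command", "arguments": {"moves": [[-1, [0.05, -0.19, 0.0], 0.0], [-1, [0.11, -0.38, 0.0], -0.001], [-1, [0.16, -0.57, 0.0], -0.001], [-1, [0.21, -0.76, 0.0], -0.002], [-1, [0.26, -0.95, 0.0], -0.002]]}}

```text
time: 11.43
tool_pos: [0.5666, 0.1602, 0.1579]
tool_rot: [0.0, 0.982, 0.188, -0.0]
contact_force: [0.8, -0.2, 0.4]
gripper_width: 0.498
grasp_force: 61.0
```

Emit:
{"name": "arm_command", "arguments": {"moves": [[-1, [0.06, -0.19, 0.0], -0.001], [-1, [0.11, -0.39, 0.0], -0.001], [-1, [0.17, -0.58, 0.0], -0.002], [-1, [0.22, -0.77, 0.0], -0.002], [-1, [0.27, -0.96, 0.0], -0.003]]}}

```text
time: 11.85
tool_pos: [0.5512, 0.309, 0.1578]
tool_rot: [0.0, 0.98, 0.197, -0.0]
contact_force: [0.6, -0.2, -0.7]
gripper_width: 0.494
grasp_force: 61.0
```

Emit:
{"name": "arm_command", "arguments": {"moves": [[-1, [0.06, -0.19, 0.0], 0.0], [-1, [0.12, -0.37, 0.0], -0.001], [-1, [0.18, -0.56, 0.0], -0.001], [-1, [0.18, -0.56, 0.13], -0.001], [-1, [0.18, -0.56, 0.25], -0.001], [-1, [0.18, -0.56, 0.38], -0.001], [-1, [0.18, -0.56, 0.5], -0.001], [-1, [0.18, -0.56, 0.58], -0.001], [-1, [0.18, -0.56, 0.61], -0.001], [-1, [0.18, -0.56, 0.63], -0.001], [-1, [0.18, -0.56, 0.64], -0.001], [-1, [0.18, -0.56, 0.64], -0.001]]}}

```text
time: 12.85
tool_pos: [0.5447, 0.3959, 0.063]
tool_rot: [-0.0, 0.98, 0.2, 0.001]
contact_force: [0.0, 0.2, -0.2]
gripper_width: 0.496
grasp_force: 61.0
```

Emit:
{"name": "arm_command", "arguments": {"moves": [[-1, [0.0, 0.0, 0.005], 0.0], [-1, [0.0, 0.0, 0.01], 0.0], [-1, [0.0, 0.0, 0.012], 0.0], [-1, [0.0, 0.0, 0.012], 0.0]]}}

```text
time: 13.18
tool_pos: [0.5448, 0.3961, 0.0615]
tool_rot: [-0.0, 0.98, 0.2, 0.001]
contact_force: [0.1, 0.2, 2.5]
gripper_width: 0.499
grasp_force: 61.4
```

```bash
python3 - <<'E'
import json
from plan import go
from plant import manip
import numpy as np
s=manip.state();q=s["tool_rot"];psi=2*np.degrees(np.arctan2(q[2],q[1]));print(s["tool_pos"],psi,s["gripper_width"])
json.dump([*s["tool_pos"],psi],open("pose.json","w"))
go([(None,None,None,None,.5,.02,4),(None,None,.15,None,.5,.025),(.607,-.262,.15,-8.2,.4,.038,2)])
E
```

```text
[0.54480555 0.39609634 0.06152817] 23.079187004922705 0.49869107360939163
[[0.5,[0.0,0.0,0.0],0.0],[0.5,[0.0,0.0,0.0],0.0],[0.5,[0.0,0.0,0.0],0.0],[0.5,[0.0,0.0,0.0],0.0],[0.5,[0.0,0.0,0.0],0.0],[0.5,[0.0,0.0,-0.15],0.0],[0.5,[0.0,0.0,-0.29],0.0],[0.5,[0.0,0.0,-0.44],0.0],[0.5,[0.0,0.0,-0.59],0.0],[0.4,[-0.07,0.23,-0.59],0.005],[0.4,[-0.15,0.47,-0.59],0.01],[0.4,[-0.22,0.7,-0.59],0.014],[0.4,[-0.3,0.93,-0.59],0.019]]
[[0.4,[-0.04,0.24,0.0],0.005],[0.4,[-0.09,0.48,0.0],0.01],[0.4,[-0.14,0.72,0.0],0.015],[0.4,[-0.18,0.96,0.0],0.02]]
[[0.4,[-0.02,0.25,0.0],0.004],[0.4,[-0.03,0.49,0.0],0.009],[0.4,[-0.05,0.74,0.0],0.014],[0.4,[-0.06,0.98,0.0],0.019]]
[[0.4,[0.01,0.25,0.0],0.005],[0.4,[0.02,0.49,0.0],0.01],[0.4,[0.04,0.74,0.0],0.014],[0.4,[0.05,0.98,0.0],0.019]]
[[0.4,[0.04,0.24,0.0],0.005],[0.4,[0.09,0.48,0.0],0.01],[0.4,[0.09,0.48,0.0],0.01],[0.4,[0.09,0.48,0.0],0.01]]
rows 29 end [ 0.6074 -0.2617  0.15   -8.2408]
```

Emit:
{"name": "arm_command", "arguments": {"moves": [[0.5, [0.0, 0.0, 0.0], 0.0], [0.5, [0.0, 0.0, 0.0], 0.0], [0.5, [0.0, 0.0, 0.0], 0.0], [0.5, [0.0, 0.0, 0.0], 0.0], [0.5, [0.0, 0.0, 0.0], 0.0], [0.5, [0.0, 0.0, -0.15], 0.0], [0.5, [0.0, 0.0, -0.29], 0.0], [0.5, [0.0, 0.0, -0.44], 0.0], [0.5, [0.0, 0.0, -0.59], 0.0], [0.4, [-0.07, 0.23, -0.59], 0.005], [0.4, [-0.15, 0.47, -0.59], 0.01], [0.4, [-0.22, 0.7, -0.59], 0.014], [0.4, [-0.3, 0.93, -0.59], 0.019]]}}

```text
time: 14.27
tool_pos: [0.5574, 0.2485, 0.149]
tool_rot: [0.0, 0.99, 0.141, 0.0]
contact_force: [0.6, -1.1, 0.5]
gripper_width: 0.7
grasp_force: 0.0
```

Emit:
{"name": "arm_command", "arguments": {"moves": [[0.4, [-0.04, 0.24, 0.0], 0.005], [0.4, [-0.09, 0.48, 0.0], 0.01], [0.4, [-0.14, 0.72, 0.0], 0.015], [0.4, [-0.18, 0.96, 0.0], 0.02]]}}

```text
time: 14.6
tool_pos: [0.5714, 0.1022, 0.1488]
tool_rot: [-0.0, 0.997, 0.078, 0.0]
contact_force: [1.0, 0.2, 0.2]
gripper_width: 0.701
grasp_force: 0.0
```

Emit:
{"name": "arm_command", "arguments": {"moves": [[0.4, [-0.02, 0.25, 0.0], 0.004], [0.4, [-0.03, 0.49, 0.0], 0.009], [0.4, [-0.05, 0.74, 0.0], 0.014], [0.4, [-0.06, 0.98, 0.0], 0.019]]}}

```text
time: 14.93
tool_pos: [0.5857, -0.0446, 0.1488]
tool_rot: [0.0, 1.0, 0.018, 0.0]
contact_force: [0.9, 0.1, -0.5]
gripper_width: 0.695
grasp_force: 0.0
```

Emit:
{"name": "arm_command", "arguments": {"moves": [[0.4, [0.01, 0.25, 0.0], 0.005], [0.4, [0.02, 0.49, 0.0], 0.01], [0.4, [0.04, 0.74, 0.0], 0.014], [0.4, [0.05, 0.98, 0.0], 0.019]]}}

```text
time: 15.27
tool_pos: [0.599, -0.1912, 0.1488]
tool_rot: [0.0, 0.999, -0.041, 0.0]
contact_force: [0.5, 0.6, 0.7]
gripper_width: 0.702
grasp_force: 0.0
```

Emit:
{"name": "arm_command", "arguments": {"moves": [[0.4, [0.04, 0.24, 0.0], 0.005], [0.4, [0.09, 0.48, 0.0], 0.01], [0.4, [0.09, 0.48, 0.0], 0.01], [0.4, [0.09, 0.48, 0.0], 0.01]]}}

```text
time: 15.6
tool_pos: [0.6065, -0.264, 0.1486]
tool_rot: [-0.0, 0.997, -0.073, -0.0]
contact_force: [0.7, 1.1, 0.7]
gripper_width: 0.702
grasp_force: 0.0
```

```bash
python3 - <<'E'
from h import *
np.set_printoptions(precision=4,suppress=True)
s=manip.state();q=s["tool_rot"];print(s["tool_pos"],2*np.degrees(np.arctan2(q[2],q[1])),s["time"])
T=manip.grab_frame("top")
for c in("red","yellow"):
    b=blob(T,c,(150,150,320,320));print(c,*pca(ray(T,b,.064)))
p=manip.grab_frame("wrist")
for c in("orange","green"):
    b=blob(p,c,(0,0,640,400));print(c,b.min(0),b.max(0),*pca(ray(p,b,.022)))
cv2.imwrite("pics/c4.png",np.hstack([p["frame"][:,:,::-1][:, 100:540],cv2.resize(T["frame"][:,:,::-1][150:300,160:280],(320,400))]))
E
```

```text
[ 0.6065 -0.264   0.1486] -8.408335647102602 15.6
red [0.401  0.3309] 122.33153354901623 [0.0411 0.0377]
yellow [0.5419 0.3925] 88.77063064387077 [0.0432 0.0389]
orange [301. 143.] [338. 237.] [ 0.6121 -0.2628] 172.57704147103487 [0.0851 0.0322]
green [375. 207.] [448. 283.] [ 0.5521 -0.3385] 34.732751943336154 [0.0834 0.0257]
```

View pics/c4.png

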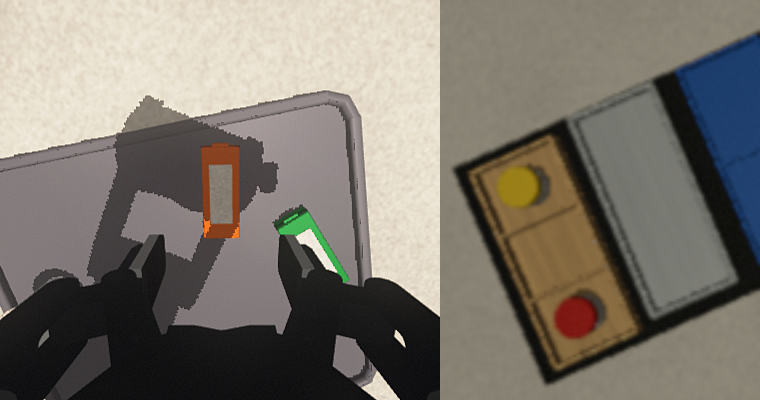

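Emit:
{"name": "arm_command", "arguments": {"moves": [[0.4, [0.02, 0.0, 0.14], -0.002], [0.4, [0.02, 0.0, 0.28], -0.002], [0.4, [0.02, 0.0, 0.42], -0.002], [0.4, [0.02, 0.0, 0.56], -0.002], [0.4, [0.02, 0.0, 0.68], -0.002], [0.4, [0.02, 0.0, 0.75], -0.002], [0.4, [0.02, 0.0, 0.77], -0.002], [0.4, [0.02, 0.0, 0.77], -0.002], [-1, [0.02, 0.0, 0.77], -0.002], [-1, [0.02, 0.0, 0.77], -0.002], [-1, [0.02, 0.0, 0.77], -0.002], [-1, [0.02, 0.0, 0.77], -0.002], [-1, [0.02, 0.0, 0.77], -0.002], [-1, [0.02, 0.0, 0.77], -0.002], [-1, [0.02, 0.0, 0.77], -0.002]]}}

```text
time: 16.95
tool_pos: [0.611, -0.2632, 0.0355]
tool_rot: [0.001, 0.998, -0.066, 0.002]
contact_force: [-0.5, 1.5, 5.9]
gripper_width: 0.366
grasp_force: 62.1
```

```bash
cat > nxt.py <<'E'
import json,numpy as np
from plan import go
from plant import manip
def sync():
    s=manip.state();q=s["tool_rot"];psi=2*np.degrees(np.arctan2(q[2],q[1]))
    print(s["tool_pos"].round(4),round(psi,2),round(s["gripper_width"],3),s["contact_force"].round(1))
    json.dump([*s["tool_pos"],psi],open("pose.json","w"));return s["tool_pos"]
E
python3 - <<'E'
from nxt import *
P=sync();z=P[2]+.002
# tray centre (.582,.138); far bay +59, near bay -59
a=np.radians(23.1);c=np.array([.582,.138]);f=c+.059*np.array([np.cos(a),np.sin(a)]);print(f,2*c-f)
go([(None,None,.13,None,-1,.025),(*f,.13,23.1,-1,.03,1),(*f,z+.004,23.1,-1,.018,1)])
E
```

```text
[ 0.611  -0.2632  0.0355] -7.53 0.366 [-0.5  1.5  5.9]
[0.63626947 0.16114789] [0.52773053 0.11485211]
[[-1,[0.0,0.0,-0.16],0.0],[-1,[0.0,0.0,-0.32],0.0],[-1,[0.0,0.0,-0.47],0.0],[-1,[0.0,0.0,-0.63],0.0],[-1,[-0.01,-0.19,-0.63],-0.006],[-1,[-0.03,-0.38,-0.63],-0.011],[-1,[-0.04,-0.57,-0.63],-0.017],[-1,[-0.05,-0.75,-0.63],-0.023],[-1,[-0.07,-0.94,-0.63],-0.028]]
[[-1,[0.02,-0.19,0.0],-0.006],[-1,[0.04,-0.38,0.0],-0.012],[-1,[0.06,-0.57,0.0],-0.017],[-1,[0.08,-0.75,0.0],-0.023],[-1,[0.1,-0.94,0.0],-0.029]]
[[-1,[0.05,-0.18,0.0],-0.005],[-1,[0.11,-0.36,0.0],-0.011],[-1,[0.16,-0.55,0.0],-0.017],[-1,[0.21,-0.73,0.0],-0.022],[-1,[0.27,-0.91,0.0],-0.028],[-1,[0.27,-0.91,0.0],-0.028],[-1,[0.27,-0.91,0.12],-0.028],[-1,[0.27,-0.91,0.24],-0.028],[-1,[0.27,-0.91,0.35],-0.028],[-1,[0.27,-0.91,0.47],-0.028],[-1,[0.27,-0.91,0.59],-0.028],[-1,[0.27,-0.91,0.59],-0.028]]
rows 26 end [ 0.6365  0.1616  0.0415 23.0747]
```

Emit:
{"name": "arm_command", "arguments": {"moves": [[-1, [0.0, 0.0, -0.16], 0.0], [-1, [0.0, 0.0, -0.32], 0.0], [-1, [0.0, 0.0, -0.47], 0.0], [-1, [0.0, 0.0, -0.63], 0.0], [-1, [-0.01, -0.19, -0.63], -0.006], [-1, [-0.03, -0.38, -0.63], -0.011], [-1, [-0.04, -0.57, -0.63], -0.017], [-1, [-0.05, -0.75, -0.63], -0.023], [-1, [-0.07, -0.94, -0.63], -0.028]]}}

```text
time: 17.7
tool_pos: [0.6175, -0.1204, 0.1277]
tool_rot: [0.0, 1.0, 0.023, 0.0]
contact_force: [-0.6, 0.5, -0.6]
gripper_width: 0.367
grasp_force: 61.4
```

Emit:
{"name": "arm_command", "arguments": {"moves": [[-1, [0.02, -0.19, 0.0], -0.006], [-1, [0.04, -0.38, 0.0], -0.012], [-1, [0.06, -0.57, 0.0], -0.017], [-1, [0.08, -0.75, 0.0], -0.023], [-1, [0.1, -0.94, 0.0], -0.029]]}}

```text
time: 18.12
tool_pos: [0.6261, 0.0213, 0.1276]
tool_rot: [0.0, 0.993, 0.114, -0.0]
contact_force: [1.4, -0.9, -1.1]
gripper_width: 0.366
grasp_force: 61.4
```

Emit:
{"name": "arm_command", "arguments": {"moves": [[-1, [0.05, -0.18, 0.0], -0.005], [-1, [0.11, -0.36, 0.0], -0.011], [-1, [0.16, -0.55, 0.0], -0.017], [-1, [0.21, -0.73, 0.0], -0.022], [-1, [0.27, -0.91, 0.0], -0.028], [-1, [0.27, -0.91, 0.0], -0.028], [-1, [0.27, -0.91, 0.0], -0.028]]}}

```text
time: 18.7
tool_pos: [0.6349, 0.1635, 0.1275]
tool_rot: [0.0, 0.98, 0.201, -0.0]
contact_force: [0.2, 0.6, -1.3]
gripper_width: 0.369
grasp_force: 61.3
```

```bash
python3 - <<'E'
from h import *
from nxt import sync
sync()
p=manip.grab_frame("wrist")
cv2.imwrite("pics/w5.png",p["frame"][:,:,::-1])
im=p["frame"];R,t=np.array(p["R"]),np.array(p["t"])
b=blob(p,"blue",(0,0,640,400))
print(b.min(0),b.max(0))
print(ray(p,[(320,200),(200,200),(440,200)],.024).round(4))
E
```

```text
[0.6349 0.1635 0.1275] 23.2 0.369 [ 0.2  0.6 -1.3]
[260. 123.] [381. 242.]
[[0.638  0.1648 0.024 ]
 [0.6    0.2534 0.024 ]
 [0.676  0.0762 0.024 ]]
```

View pics/w5.png

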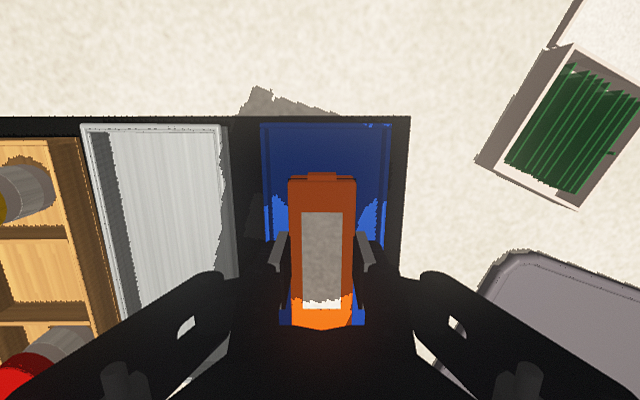

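Emit:
{"name": "arm_command", "arguments": {"moves": [[-1, [0.03, 0.03, 0.12], 0.0], [-1, [0.03, 0.03, 0.24], 0.0], [-1, [0.03, 0.03, 0.36], 0.0], [-1, [0.03, 0.03, 0.46], 0.0], [-1, [0.03, 0.03, 0.53], 0.0], [-1, [0.03, 0.03, 0.57], 0.0], [-1, [0.03, 0.03, 0.585], 0.0], [-1, [0.03, 0.03, 0.595], 0.0], [-1, [0.03, 0.03, 0.6], 0.0], [-1, [0.03, 0.03, 0.6], 0.0]]}}

```text
time: 19.58
tool_pos: [0.6418, 0.16, 0.0387]
tool_rot: [0.0, 0.98, 0.2, 0.001]
contact_force: [0.7, -0.1, -0.3]
gripper_width: 0.366
grasp_force: 61.3
```

```bash
python3 - <<'E'
from nxt import *
sync()
E
```

```text
[0.6418 0.16   0.0387] 23.08 0.366 [ 0.7 -0.1 -0.3]
```

Emit:
{"name": "arm_command", "arguments": {"moves": [[-1, [0.0, 0.0, 0.005], 0.0], [-1, [0.0, 0.0, 0.01], 0.0], [-1, [0.0, 0.0, 0.012], 0.0], [-1, [0.0, 0.0, 0.012], 0.0]]}}

```text
time: 19.92
tool_pos: [0.6418, 0.1601, 0.0375]
tool_rot: [0.0, 0.98, 0.2, 0.001]
contact_force: [-2.3, -0.0, 4.6]
gripper_width: 0.364
grasp_force: 62.0
```

```bash
python3 - <<'E'
from nxt import *
sync()
go([(None,None,None,None,.1,.02,4),(None,None,.13,None,.1,.02),(.536,-.3395,.13,25,.4,.038,2)])
E
```

```text
[0.6418 0.1601 0.0375] 23.09 0.364 [-2.3 -0.   4.6]
[[0.1,[0.0,0.0,0.0],0.0],[0.1,[0.0,0.0,0.0],0.0],[0.1,[0.0,0.0,0.0],0.0],[0.1,[0.0,0.0,0.0],0.0],[0.1,[0.0,0.0,0.0],0.0],[0.1,[0.0,0.0,-0.12],0.0],[0.1,[0.0,0.0,-0.25],0.0],[0.1,[0.0,0.0,-0.37],0.0],[0.1,[0.0,0.0,-0.49],0.0],[0.1,[0.0,0.0,-0.62],0.0],[0.4,[-0.14,0.2,-0.62],0.0],[0.4,[-0.28,0.4,-0.62],-0.001],[0.4,[-0.42,0.6,-0.62],-0.001],[0.4,[-0.56,0.8,-0.62],-0.002],[0.4,[-0.7,1.0,-0.62],-0.002]]
[[0.4,[-0.14,0.19,0.0],0.0],[0.4,[-0.28,0.39,0.0],-0.001],[0.4,[-0.42,0.59,0.0],-0.001],[0.4,[-0.57,0.78,0.0],-0.001],[0.4,[-0.71,0.98,0.0],-0.002]]
[[0.4,[-0.14,0.2,0.0],0.0],[0.4,[-0.29,0.39,0.0],-0.001],[0.4,[-0.43,0.59,0.0],-0.001],[0.4,[-0.58,0.78,0.0],-0.001],[0.4,[-0.58,0.78,0.0],-0.001],[0.4,[-0.58,0.78,0.0],-0.001]]
rows 26 end [ 0.5353 -0.3391  0.1305 24.888 ]
```

Emit:
{"name": "arm_command", "arguments": {"moves": [[0.1, [0.0, 0.0, 0.0], 0.0], [0.1, [0.0, 0.0, 0.0], 0.0], [0.1, [0.0, 0.0, 0.0], 0.0], [0.1, [0.0, 0.0, 0.0], 0.0], [0.1, [0.0, 0.0, 0.0], 0.0], [0.1, [0.0, 0.0, -0.12], 0.0], [0.1, [0.0, 0.0, -0.25], 0.0], [0.1, [0.0, 0.0, -0.37], 0.0], [0.1, [0.0, 0.0, -0.49], 0.0], [0.1, [0.0, 0.0, -0.62], 0.0], [0.4, [-0.14, 0.2, -0.62], 0.0], [0.4, [-0.28, 0.4, -0.62], -0.001], [0.4, [-0.42, 0.6, -0.62], -0.001], [0.4, [-0.56, 0.8, -0.62], -0.002], [0.4, [-0.7, 1.0, -0.62], -0.002]]}}

```text
time: 21.17
tool_pos: [0.6027, -0.0207, 0.129]
tool_rot: [0.0, 0.978, 0.207, 0.0]
contact_force: [-0.3, -0.8, 0.3]
gripper_width: 0.702
grasp_force: 0.0
```

Emit:
{"name": "arm_command", "arguments": {"moves": [[0.4, [-0.14, 0.19, 0.0], 0.0], [0.4, [-0.28, 0.39, 0.0], -0.001], [0.4, [-0.42, 0.59, 0.0], -0.001], [0.4, [-0.57, 0.78, 0.0], -0.001], [0.4, [-0.71, 0.98, 0.0], -0.002]]}}

```text
time: 21.58
tool_pos: [0.5643, -0.1983, 0.1289]
tool_rot: [-0.0, 0.977, 0.212, 0.0]
contact_force: [0.7, 0.0, -0.3]
gripper_width: 0.697
grasp_force: 0.0
```

Emit:
{"name": "arm_command", "arguments": {"moves": [[0.4, [-0.14, 0.2, 0.0], 0.0], [0.4, [-0.29, 0.39, 0.0], -0.001], [0.4, [-0.43, 0.59, 0.0], -0.001], [0.4, [-0.58, 0.78, 0.0], -0.001], [0.4, [-0.58, 0.78, 0.0], -0.001], [0.4, [-0.58, 0.78, 0.0], -0.001]]}}

```text
time: 22.08
tool_pos: [0.5339, -0.341, 0.1289]
tool_rot: [-0.0, 0.977, 0.214, 0.0]
contact_force: [-0.3, 0.0, -0.8]
gripper_width: 0.7
grasp_force: 0.0
```

```bash
python3 - <<'E'
from h import *
from nxt import sync
np.set_printoptions(precision=4,suppress=True)
sync()
T=manip.grab_frame("top")
b=blob(T,"orange",(240,150,330,260));print("orange",*pca(ray(T,b,.024)))
b=blob(T,"green",(330,170,470,280));print("green",*pca(ray(T,b,.022)))
p=manip.grab_frame("wrist")
b=blob(p,"green",(0,0,640,400));print("green",b.min(0),b.max(0),*pca(ray(p,b,.022)))
cv2.imwrite("pics/c6.png",np.hstack([p["frame"][:,:,::-1][:, 100:540],cv2.resize(T["frame"][:,:,::-1][150:270,230:326],(320,400))]))
E
```

```text
[ 0.5339 -0.341   0.1289] 24.69 0.7 [-0.3  0.  -0.8]
orange [0.6353 0.156 ] 23.812516074513468 [0.0845 0.0324]
green [ 0.5533 -0.3319] 20.702647343217166 [0.0454 0.0353]
green [303. 145.] [343. 246.] [ 0.5405 -0.3395] 25.238420820936653 [0.0847 0.0325]
```

View pics/c6.png

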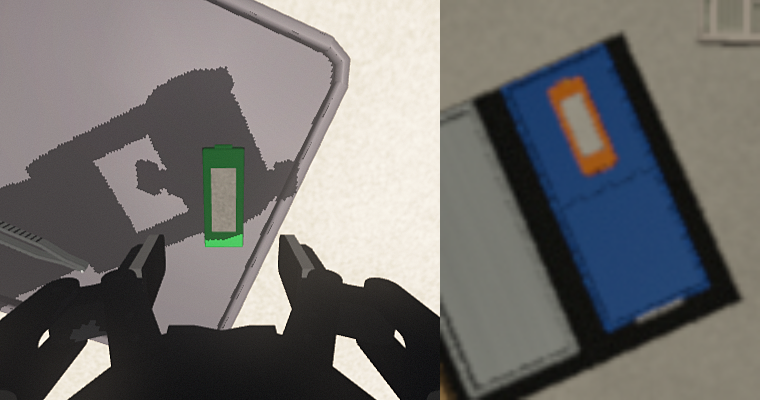

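Emit:
{"name": "arm_command", "arguments": {"moves": [[0.1, [0.06, 0.01, 0.05], 0.0], [0.1, [0.13, 0.01, 0.12], 0.0], [0.1, [0.13, 0.01, 0.24], 0.0], [0.1, [0.13, 0.01, 0.36], 0.0], [0.1, [0.13, 0.01, 0.46], 0.0], [0.1, [0.13, 0.01, 0.54], 0.0], [0.1, [0.13, 0.01, 0.59], 0.0], [0.1, [0.13, 0.01, 0.62], 0.0], [0.1, [0.13, 0.01, 0.64], 0.0], [0.1, [0.13, 0.01, 0.64], 0.0]]}}

```text
time: 23.02
tool_pos: [0.5529, -0.3325, 0.0328]
tool_rot: [-0.0, 0.977, 0.215, -0.0]
contact_force: [0.3, 0.5, -0.4]
gripper_width: 0.547
grasp_force: 0.0
```

No contact force, so the fingers are clear of the lip. Closing.

Emit:
{"name": "arm_command", "arguments": {"moves": [[-1, [0, 0, 0], 0], [-1, [0, 0, 0], 0], [-1, [0, 0, 0], 0], [-1, [0, 0, 0], 0], [-1, [0, 0, 0], 0], [-1, [0, 0, 0], 0]]}}

```text
time: 23.52
tool_pos: [0.5536, -0.3331, 0.0342]
tool_rot: [0.001, 0.977, 0.215, 0.001]
contact_force: [0.2, -0.0, 6.1]
gripper_width: 0.366
grasp_force: 63.6
```

```bash
python3 - <<'E'
from nxt import *
P=sync()
a=np.radians(23.1);e=np.array([np.cos(a),np.sin(a)]);n=np.array([.5863,.1379])-.059*e+.013*e;print(n)
go([(None,None,.13,None,-1,.02),(*n,.13,23.1,-1,.03,2)])
E
```

```text
[ 0.5536 -0.3331  0.0342] 24.87 0.366 [ 0.2 -0.   6.1]
[0.54398821 0.11985249]
[[-1,[0.0,0.0,-0.13],0.0],[-1,[0.0,0.0,-0.26],0.0],[-1,[0.0,0.0,-0.38],0.0],[-1,[0.0,0.0,-0.51],0.0],[-1,[0.0,0.0,-0.64],0.0],[-1,[0.08,-0.17,-0.64],0.0],[-1,[0.15,-0.35,-0.64],0.001],[-1,[0.23,-0.52,-0.64],0.001],[-1,[0.3,-0.69,-0.64],0.001],[-1,[0.38,-0.86,-0.64],0.002]]
[[-1,[0.07,-0.18,0.0],0.0],[-1,[0.15,-0.35,0.0],0.0],[-1,[0.22,-0.53,0.0],0.0],[-1,[0.29,-0.7,0.0],0.001],[-1,[0.37,-0.87,0.0],0.001]]
[[-1,[0.07,-0.18,0.0],0.0],[-1,[0.14,-0.35,0.0],0.001],[-1,[0.21,-0.53,0.0],0.001],[-1,[0.29,-0.7,0.0],0.001],[-1,[0.36,-0.88,0.0],0.002]]
[[-1,[0.07,-0.17,0.0],0.0],[-1,[0.07,-0.17,0.0],0.0],[-1,[0.07,-0.17,0.0],0.0]]
rows 23 end [ 0.5441  0.1198  0.1302 23.0711]
```

Emit:
{"name": "arm_command", "arguments": {"moves": [[-1, [0.0, 0.0, -0.13], 0.0], [-1, [0.0, 0.0, -0.26], 0.0], [-1, [0.0, 0.0, -0.38], 0.0], [-1, [0.0, 0.0, -0.51], 0.0], [-1, [0.0, 0.0, -0.64], 0.0], [-1, [0.08, -0.17, -0.64], 0.0], [-1, [0.15, -0.35, -0.64], 0.001], [-1, [0.23, -0.52, -0.64], 0.001], [-1, [0.3, -0.69, -0.64], 0.001], [-1, [0.38, -0.86, -0.64], 0.002]]}}

```text
time: 24.35
tool_pos: [0.5494, -0.1899, 0.128]
tool_rot: [-0.001, 0.978, 0.209, -0.001]
contact_force: [-0.8, -0.2, -0.7]
gripper_width: 0.365
grasp_force: 63.0
```

Emit:
{"name": "arm_command", "arguments": {"moves": [[-1, [0.07, -0.18, 0.0], 0.0], [-1, [0.15, -0.35, 0.0], 0.0], [-1, [0.22, -0.53, 0.0], 0.0], [-1, [0.29, -0.7, 0.0], 0.001], [-1, [0.37, -0.87, 0.0], 0.001]]}}

```text
time: 24.77
tool_pos: [0.5465, -0.0482, 0.128]
tool_rot: [-0.0, 0.979, 0.206, -0.001]
contact_force: [0.4, -0.8, -0.5]
gripper_width: 0.369
grasp_force: 63.0
```

Emit:
{"name": "arm_command", "arguments": {"moves": [[-1, [0.07, -0.18, 0.0], 0.0], [-1, [0.14, -0.35, 0.0], 0.001], [-1, [0.21, -0.53, 0.0], 0.001], [-1, [0.29, -0.7, 0.0], 0.001], [-1, [0.36, -0.88, 0.0], 0.002]]}}

```text
time: 25.18
tool_pos: [0.543, 0.0942, 0.1282]
tool_rot: [-0.0, 0.98, 0.2, -0.001]
contact_force: [0.4, 0.3, -0.6]
gripper_width: 0.36
grasp_force: 63.0
```

Emit:
{"name": "arm_command", "arguments": {"moves": [[-1, [0.07, -0.17, 0.0], 0.0], [-1, [0.07, -0.17, 0.0], 0.0], [-1, [0.07, -0.17, 0.0], 0.0]]}}

```text
time: 25.43
tool_pos: [0.5426, 0.1215, 0.1282]
tool_rot: [0.0, 0.98, 0.201, -0.001]
contact_force: [-0.7, -0.2, -0.7]
gripper_width: 0.364
grasp_force: 63.0
```

```bash
python3 - <<'E'
from h import *
from nxt import sync
sync()
p=manip.grab_frame("wrist")
cv2.imwrite("pics/w7.png",p["frame"][:,:,::-1])
E
```

```text
[0.5426 0.1215 0.1282] 23.23 0.364 [-0.7 -0.2 -0.7]
```

View pics/w7.png

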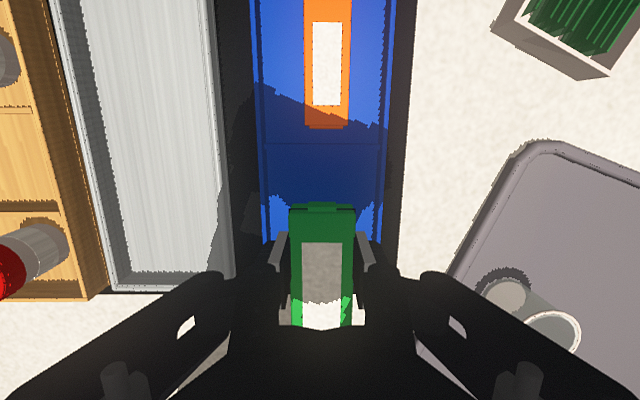

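Emit:
{"name": "arm_command", "arguments": {"moves": [[-1, [0.0, 0.02, 0.12], 0.0], [-1, [0.0, 0.02, 0.24], 0.0], [-1, [0.0, 0.02, 0.36], 0.0], [-1, [0.0, 0.02, 0.47], 0.0], [-1, [0.0, 0.02, 0.54], 0.0], [-1, [0.0, 0.02, 0.58], 0.0], [-1, [0.0, 0.02, 0.595], 0.0], [-1, [0.0, 0.02, 0.605], 0.0], [-1, [0.0, 0.02, 0.615], 0.0], [-1, [0.0, 0.02, 0.62], 0.0], [-1, [0.0, 0.02, 0.62], 0.0]]}}

```text
time: 26.4
tool_pos: [0.545, 0.1178, 0.0366]
tool_rot: [0.0, 0.98, 0.2, 0.001]
contact_force: [0.4, 0.1, -0.9]
gripper_width: 0.369
grasp_force: 63.0
```

```bash
python3 - <<'E'
from nxt import *
sync()
go([(None,None,None,None,.1,.02,4),(None,None,.14,None,.1,.02),(.422,-.191,.14,88,0,.035,2)])
E
```

```text
[0.545  0.1178 0.0366] 23.08 0.369 [ 0.4  0.1 -0.9]
[[0.1,[0.0,0.0,0.0],0.0],[0.1,[0.0,0.0,0.0],0.0],[0.1,[0.0,0.0,0.0],0.0],[0.1,[0.0,0.0,0.0],0.0],[0.1,[0.0,0.0,0.0],0.0],[0.1,[0.0,0.0,-0.11],0.0],[0.1,[0.0,0.0,-0.23],0.0],[0.1,[0.0,0.0,-0.34],0.0],[0.1,[0.0,0.0,-0.46],0.0],[0.1,[0.0,0.0,-0.57],0.0],[0.1,[0.0,0.0,-0.69],0.0],[0,[-0.14,0.14,-0.69],-0.016],[0,[-0.28,0.29,-0.69],-0.033],[0,[-0.43,0.43,-0.69],-0.049],[0,[-0.57,0.57,-0.69],-0.066],[0,[-0.71,0.71,-0.69],-0.082],[0,[-0.85,0.86,-0.69],-0.098],[0,[-0.99,1.0,-0.69],-0.115]]
[[0,[-0.2,0.01,0.0],-0.016],[0,[-0.41,0.02,0.0],-0.033],[0,[-0.61,0.04,0.0],-0.049],[0,[-0.81,0.05,0.0],-0.065],[0,[-0.81,0.05,0.0],-0.065],[0,[-0.81,0.05,0.0],-0.065]]
rows 24 end [ 0.4217 -0.1913  0.1401 87.8848]
```

Emit:
{"name": "arm_command", "arguments": {"moves": [[-1, [0.0, 0.0, 0.005], 0.0], [-1, [0.0, 0.0, 0.01], 0.0], [-1, [0.0, 0.0, 0.01], 0.0], [0.1, [0.0, 0.0, 0.0], 0.0], [0.1, [0.0, 0.0, 0.0], 0.0], [0.1, [0.0, 0.0, 0.0], 0.0], [0.1, [0.0, 0.0, 0.0], 0.0], [0.1, [0.0, 0.0, -0.11], 0.0], [0.1, [0.0, 0.0, -0.23], 0.0], [0.1, [0.0, 0.0, -0.34], 0.0], [0.1, [0.0, 0.0, -0.46], 0.0], [0.1, [0.0, 0.0, -0.57], 0.0], [0.1, [0.0, 0.0, -0.69], 0.0], [0, [-0.14, 0.14, -0.69], -0.016], [0, [-0.28, 0.29, -0.69], -0.033], [0, [-0.43, 0.43, -0.69], -0.049], [0, [-0.57, 0.57, -0.69], -0.066], [0, [-0.71, 0.71, -0.69], -0.082], [0, [-0.85, 0.86, -0.69], -0.098], [0, [-0.99, 1.0, -0.69], -0.115]]}}

```text
time: 28.07
tool_pos: [0.4659, -0.0797, 0.1393]
tool_rot: [0.0, 0.844, 0.536, 0.0]
contact_force: [0.3, -0.8, 1.3]
gripper_width: 0.501
grasp_force: 0.0
```

Emit:
{"name": "arm_command", "arguments": {"moves": [[0, [-0.2, 0.01, 0.0], -0.016], [0, [-0.41, 0.02, 0.0], -0.033], [0, [-0.61, 0.04, 0.0], -0.049], [0, [-0.81, 0.05, 0.0], -0.065], [0, [-0.81, 0.05, 0.0], -0.065], [0, [-0.81, 0.05, 0.0], -0.065]]}}

```text
time: 28.57
tool_pos: [0.4207, -0.1923, 0.1394]
tool_rot: [-0.0, 0.722, 0.692, 0.0]
contact_force: [0.2, 0.8, 0.1]
gripper_width: 0.503
grasp_force: 0.0
```

```bash
python3 - <<'E'
from h import *
from nxt import sync
np.set_printoptions(precision=4,suppress=True)
sync()
T=manip.grab_frame("top")
for c in("orange","green"):
    b=blob(T,c,(240,150,330,260));print(c,*pca(ray(T,b,.024)))
p=manip.grab_frame("wrist");np.savez("w8.npz",**{k:p[k] for k in("fx","fy","cx","cy","R","t")})
print([(d["extent"],d["confidence"]) for d in manip.search_frame(p,"forceps")])
cv2.imwrite("pics/c8.png",np.hstack([p["frame"][:,:,::-1][:, 100:540],cv2.resize(T["frame"][:,:,::-1][150:270,230:326],(320,400))]))
E
```

```text
[ 0.4207 -0.1923  0.1394] 87.63 0.503 [0.2 0.8 0.1]
orange [0.6351 0.1561] 23.459071624931823 [0.0845 0.0327]
green [0.5251 0.1085] 22.768278133816494 [0.085  0.0337]
[([313.2, 115.3, 330.8, 259.3], 0.84)]
```

View pics/c8.png

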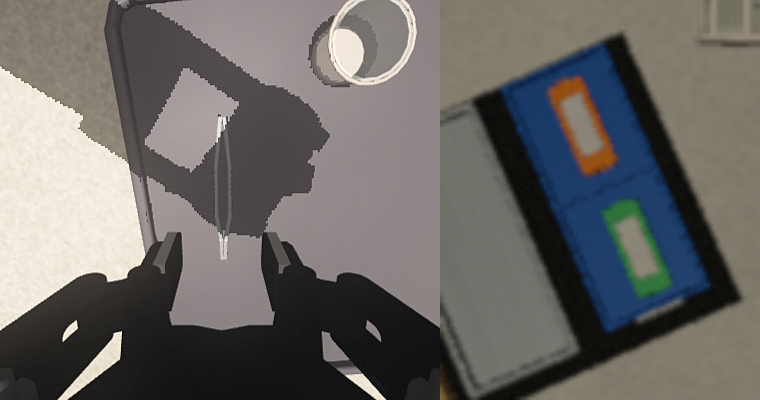

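```bash
python3 - <<'E'
from h import *
p=dict(np.load("w8.npz"))
X=ray(p,[(322.5,187),(322,116),(323.5,258)],.010);print(X.round(4))
psi=np.radians(87.63);c,s=np.cos(psi),np.sin(psi);d=X[0]-[.4207,-.1923,0];print("t",(c*d[0]+s*d[1])/.15,(s*d[0]-c*d[1])/.15,np.degrees(np.arctan2(*(X[1]-X[2])[1::-1])),np.linalg.norm(X[1]-X[2]))
E
```

```text
[[ 0.4231 -0.1847  0.01  ]
 [ 0.425  -0.1241  0.01  ]
 [ 0.4214 -0.2542  0.01  ]]
t 0.051494324029773476 0.013664698904011497 88.41679690199938 0.13013701831819577
```

Emit:
{"name": "arm_command", "arguments": {"moves": [[0, [0.03, 0.01, 0.12], -0.002], [0, [0.03, 0.01, 0.24], -0.002], [0, [0.03, 0.01, 0.36], -0.002], [0, [0.03, 0.01, 0.48], -0.002], [0, [0.03, 0.01, 0.58], -0.002], [0, [0.03, 0.01, 0.65], -0.002], [0, [0.03, 0.01, 0.7], -0.002], [0, [0.03, 0.01, 0.72], -0.002], [0, [0.03, 0.01, 0.725], -0.002], [-1, [0.03, 0.01, 0.725], -0.002], [-1, [0.03, 0.01, 0.725], -0.002], [-1, [0.03, 0.01, 0.725], -0.002], [-1, [0.03, 0.01, 0.725], -0.002], [-1, [0.03, 0.01, 0.725], -0.002], [-1, [0.03, 0.01, 0.725], -0.002], [-1, [0.03, 0.01, 0.725], -0.002], [-1, [0.03, 0.01, 0.725], -0.002]]}}

```text
time: 30.13
tool_pos: [0.4237, -0.1875, 0.0319]
tool_rot: [0.001, 0.716, 0.698, 0.0]
contact_force: [-1.1, 0.1, 5.5]
gripper_width: 0.145
grasp_force: 59.3
```

```bash
python3 - <<'E'
from nxt import *
P=sync()
c=(.529,.2545)
go([(None,None,.13,None,-1,.02),(*c,.13,23.2,-1,.028,2)])
E
```

```text
[ 0.4237 -0.1875  0.0319] 88.59 0.145 [-1.1  0.1  5.5]
[[-1,[0.0,0.0,-0.13],0.0],[-1,[0.0,0.0,-0.26],0.0],[-1,[0.0,0.0,-0.39],0.0],[-1,[0.0,0.0,-0.52],0.0],[-1,[0.0,0.0,-0.65],0.0],[-1,[0.17,0.04,-0.65],0.011],[-1,[0.35,0.07,-0.65],0.021],[-1,[0.52,0.11,-0.65],0.032],[-1,[0.7,0.15,-0.65],0.043],[-1,[0.87,0.19,-0.65],0.053]]
[[-1,[0.18,-0.03,0.0],0.011],[-1,[0.35,-0.05,0.0],0.022],[-1,[0.53,-0.07,0.0],0.032],[-1,[0.71,-0.09,0.0],0.043],[-1,[0.88,-0.11,0.0],0.054]]
[[-1,[0.16,-0.09,0.0],0.011],[-1,[0.32,-0.17,0.0],0.021],[-1,[0.48,-0.24,0.0],0.032],[-1,[0.64,-0.32,0.0],0.043],[-1,[0.8,-0.4,0.0],0.053],[-1,[0.96,-0.48,0.0],0.064]]
[[-1,[0.11,-0.14,0.0],0.011],[-1,[0.11,-0.14,0.0],0.011],[-1,[0.11,-0.14,0.0],0.011]]
rows 24 end [ 0.5285  0.2546  0.1294 23.0723]
```

Emit:
{"name": "arm_command", "arguments": {"moves": [[-1, [0.0, 0.0, -0.13], 0.0], [-1, [0.0, 0.0, -0.26], 0.0], [-1, [0.0, 0.0, -0.39], 0.0], [-1, [0.0, 0.0, -0.52], 0.0], [-1, [0.0, 0.0, -0.65], 0.0], [-1, [0.17, 0.04, -0.65], 0.011], [-1, [0.35, 0.07, -0.65], 0.021], [-1, [0.52, 0.11, -0.65], 0.032], [-1, [0.7, 0.15, -0.65], 0.043], [-1, [0.87, 0.19, -0.65], 0.053]]}}

```text
time: 30.97
tool_pos: [0.4542, -0.0559, 0.1279]
tool_rot: [-0.0, 0.823, 0.569, -0.0]
contact_force: [0.3, -0.6, -1.2]
gripper_width: 0.149
grasp_force: 58.7
```

Emit:
{"name": "arm_command", "arguments": {"moves": [[-1, [0.18, -0.03, 0.0], 0.011], [-1, [0.35, -0.05, 0.0], 0.022], [-1, [0.53, -0.07, 0.0], 0.032], [-1, [0.71, -0.09, 0.0], 0.043], [-1, [0.88, -0.11, 0.0], 0.054]]}}

```text
time: 31.38
tool_pos: [0.485, 0.0737, 0.1278]
tool_rot: [-0.0, 0.907, 0.422, -0.0]
contact_force: [-0.1, -1.2, -0.5]
gripper_width: 0.148
grasp_force: 58.7
```

Emit:
{"name": "arm_command", "arguments": {"moves": [[-1, [0.16, -0.09, 0.0], 0.011], [-1, [0.32, -0.17, 0.0], 0.021], [-1, [0.48, -0.24, 0.0], 0.032], [-1, [0.64, -0.32, 0.0], 0.043], [-1, [0.8, -0.4, 0.0], 0.053], [-1, [0.96, -0.48, 0.0], 0.064]]}}

```text
time: 31.88
tool_pos: [0.5222, 0.2301, 0.1277]
tool_rot: [0.0, 0.973, 0.232, -0.0]
contact_force: [0.3, -1.1, -0.7]
gripper_width: 0.151
grasp_force: 58.7
```

Emit:
{"name": "arm_command", "arguments": {"moves": [[-1, [0.11, -0.14, 0.0], 0.011], [-1, [0.11, -0.14, 0.0], 0.011], [-1, [0.11, -0.14, 0.0], 0.011], [-1, [0.11, -0.14, 0.0], 0.011]]}}

```text
time: 32.22
tool_pos: [0.5271, 0.2546, 0.1276]
tool_rot: [0.0, 0.98, 0.2, -0.001]
contact_force: [0.0, 0.5, 0.1]
gripper_width: 0.147
grasp_force: 58.7
```

```bash
python3 - <<'E'
from h import *
from nxt import sync
sync()
p=manip.grab_frame("wrist")
cv2.imwrite("pics/w9.png",p["frame"][:,:,::-1])
E
```

```text
[0.5271 0.2546 0.1276] 23.13 0.147 [0.  0.5 0.1]
```

View pics/w9.png

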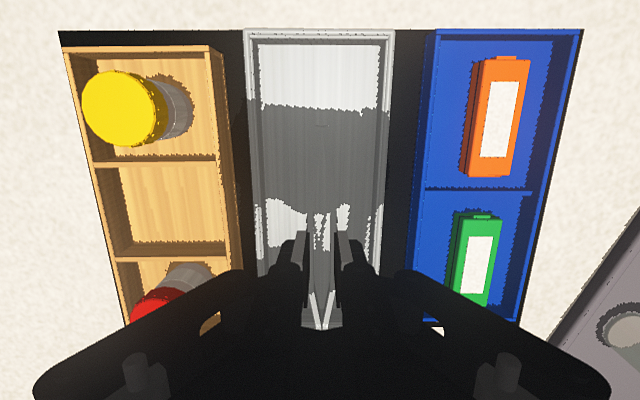

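Emit:
{"name": "arm_command", "arguments": {"moves": [[-1, [0.0, 0.0, 0.12], 0.0], [-1, [0.0, 0.0, 0.24], 0.0], [-1, [0.0, 0.0, 0.36], 0.0], [-1, [0.0, 0.0, 0.47], 0.0], [-1, [0.0, 0.0, 0.54], 0.0], [-1, [0.0, 0.0, 0.58], 0.0], [-1, [0.0, 0.0, 0.6], 0.0], [-1, [0.0, 0.0, 0.61], 0.0], [-1, [0.0, 0.0, 0.615], 0.0], [-1, [0.0, 0.0, 0.62], 0.0], [-1, [0.0, 0.0, 0.62], 0.0]]}}

```text
time: 33.18
tool_pos: [0.5281, 0.2553, 0.036]
tool_rot: [-0.0, 0.98, 0.2, 0.001]
contact_force: [0.2, 0.6, -0.5]
gripper_width: 0.149
grasp_force: 58.7
```

Emit:
{"name": "arm_command", "arguments": {"moves": [[-1, [0.0, 0.0, 0.007], 0.0], [-1, [0.0, 0.0, 0.012], 0.0], [-1, [0.0, 0.0, 0.016], 0.0], [-1, [0.0, 0.0, 0.018], 0.0], [-1, [0.0, 0.0, 0.018], 0.0]]}}

```text
time: 33.6
tool_pos: [0.5279, 0.2553, 0.0339]
tool_rot: [0.0, 0.98, 0.2, 0.0]
contact_force: [-3.4, -1.7, 6.9]
gripper_width: 0.151
grasp_force: 59.6
```

Contact; open, lift and retreat upward.

Emit:
{"name": "arm_command", "arguments": {"moves": [[-0.3, [0, 0, 0], 0], [-0.3, [0, 0, 0], 0], [-0.3, [0, 0, 0], 0], [-0.3, [0, 0, 0], 0], [-0.3, [0, 0, -0.08], 0], [-0.3, [0, 0, -0.2], 0], [-0.3, [0, 0, -0.35], 0], [-0.3, [0, 0, -0.5], 0], [-0.3, [0, 0, -0.7], 0], [-0.3, [0, 0, -0.9], 0]]}}

```text
time: 34.43
tool_pos: [0.527, 0.255, 0.1689]
tool_rot: [0.0, 0.98, 0.2, -0.0]
contact_force: [1.3, -0.1, 0.1]
gripper_width: 0.348
grasp_force: 0.0
```

Emit:
{"name": "arm_command", "arguments": {"moves": [[-0.3, [-0.2, 0.2, 0], 0], [-0.3, [-0.4, 0.4, 0], 0], [-0.3, [-0.6, 0.6, 0], 0], [-0.3, [-0.8, 0.8, 0], 0], [-0.3, [-0.95, 0.95, 0], 0], [-0.3, [-0.95, 0.95, 0], 0], [-0.3, [-0.95, 0.95, 0], 0]]}}

```text
time: 35.02
tool_pos: [0.4521, 0.0669, 0.1683]
tool_rot: [0.0, 0.98, 0.198, 0.001]
contact_force: [0.3, -0.1, -0.3]
gripper_width: 0.349
grasp_force: 0.0
```

```bash
python3 - <<'E'
from h import *
from nxt import sync
sync()
T=manip.grab_frame("top");S=manip.grab_frame("side")
a=cv2.resize(T["frame"][:,:,::-1][150:300,160:400],(800,500))[:, :]
b=S["frame"][:,:,::-1][130:400,170:500]
im=np.zeros((500,800,3),np.uint8);im[:290,:464]=cv2.resize(T["frame"][:,:,::-1][150:300,160:400],(464,290));im[:270,470:800]=b
im[295:500,:400]=cv2.resize(T["frame"][:,:,::-1][170:272,200:340],(400,205))
cv2.imwrite("pics/f.png",im)
E
```

```text
[0.4521 0.0669 0.1683] 22.89 0.349 [ 0.3 -0.1 -0.3]
```

View pics/f.png

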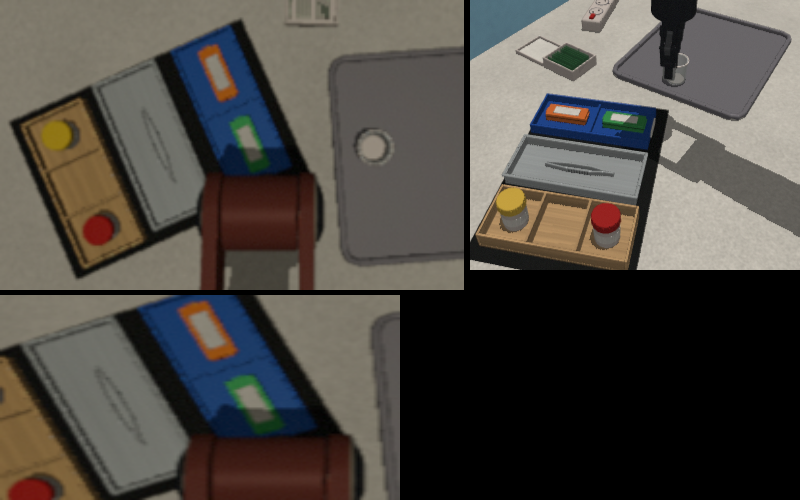

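The final picture shows both jars upright in the outer rack bays, both mailers label up in the blue tray, and the forceps flat in the dish. The beaker still stands on the tray and the slide box is unmoved.

```bash
python3 -c "from plant import manip;print(manip.job_done())"
```

```text
the job is handed in; nothing more can be done
None
```

The job is handed in at about 35 s of the 136 s allowed: both jars stand upright in their own rack bays, both mailers lie flat and label up in separate bays of the blue tray, the forceps lie flat in the steel dish, and the beaker and slide box were left where they stood.

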